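# Close a split stick mould and lock it with its draw latch

### The arm

A 6-joint arm with a two-finger parallel gripper is mounted at the origin on a cart in front of the work surface, level with it; the furniture and walls round the work are solid. World frame = base frame: x ahead of the robot, y to its left, z up, the work surface at z = 0. Lengths are in m, angles in rad, forces in N, time in s.
With the tool pointing down it reaches from about 0.4 to 0.825 m from the base axis. Payload 7 kg.
Tool frame: the origin (TCP) lies at the centre of the arm's flange, where the gripper is bolted on; the fingertips stand 178 mm ahead of it and the grasp point (between the pads) lies arm.tcp_to_grasp ahead of it (arm.tcp_to_grasp is the distance from the TCP to the grasp point, in m); z points along the fingers, y is the direction in which the jaws open and shut (so a half turn about z gives the same grasp; the last joint's range is limited). The gripper opens to 88 mm and grips with 3 to 60 N. Pads are 19 mm wide; open, the fingers measure 130 mm over their backs; the gripper's body (78 mm by 193 mm) begins 47 mm behind the grasp point.
Start: joints at [-1.045, 0.359, 0.012, 0, -1.224, -0.288], TCP at [0.159, -0.656, 0.405] pointing down, gripper open.
Joint ranges: [-3.07, 3.07], [-1.43, 2.12], [-1.02, 1.25], [-3.03, 1.67], [-3.05, -0], [-3.03, 3.03]. Speed limits (rad/s): [2.39, 2.39, 3.01, 3.14, 3.14, 3.14].

### API

Orientations are given as [roll, pitch, yaw] about the fixed x, y, z axes, in that order (R = Rz(yaw) Ry(pitch) Rx(roll)).
In Python, from station import arm gives the robot as it stands.
- The arm moves only by the tool move_arm, never from a script. Its argument "deltas" is a list of rows, each a list of 6 numbers: the shift along the world's x, y, z in mm, then the turn, a rotation vector about the world's x, y, z in degrees. In form: [[tx, ty, tz, ax, ay, az], ...]. A call has exactly 5 rows; each row shifts and turns the commanded pose from where the row before left it; what a row does not reach is not made up. A row lasts 1/12 s, in which the tool goes at most 41.7 mm and 7.16 degrees, less where a joint would pass 70% of its speed; a pose out of reach is approached as far as the arm can. A call with a gripper value outside its range is refused whole. "claw" is the closure in counts, from 0 (fully open) to 255 (shut), set as the call begins (left out, the last holds). The fingers move at their own pace and stop on an object; "squeeze" is the grip in N (left out, the last holds). Time passes only in rows, so rows that do not move let the fingers close, or fill a call up. It gives the time, the measured TCP pose, the force and the opening at its end, in the units of the state.
- arm.get_state(): the state, without advancing time (a new reading comes with each control period).
- arm.grab_frame(name): name is "scene" or "side" or "wrist"; returns the picture (480x640x3 uint8, red, green, blue); there is no depth.
- arm.calibration(name): a dict with "intrinsics" (3x3 intrinsics, pixels), "T" (4x4, takes a point from camera to world coordinates); the wrist camera has in their place "mount" (4x4, takes a point from camera to tool coordinates, whose origin is the TCP and whose axes are the flange's). Camera axes: x right, y up, looking along -z (the intrinsics and any distortion apply to the point x, -y, -z); pixel columns grow to the right and rows downward; lengths in m; the calibration is good to about 2 mm. A picture is of the moment at which its call begins: read the wrist's pose just before it. calibration takes no time and is no camera call.
- arm.job_done(): hands the job in, once; it reports no verdict.
Trained networks look in the newest picture that a camera, given by its name, has taken for a name from the list of things; names that differ only in an ending like _2 or _b are one class to them, and where a whole thing is asked for, a point or a joint stands for the part that bears it (a point fixed in the world has none). Each returns a list of dicts, best first, with "score" (0 to 1); they miss things now and then, are a little off and sometimes report something else, mostly with a low value. They report only what shows in the picture. A call takes as long as a camera call. They do not tell look-alikes from the thing itself.
- arm.spot_in(thing, camera): "xy" ([column, row] in pixels, amid what is visible of it).
- arm.masks_of(thing, camera): "pixels" (480x640 bool, what is visible of it) and "xy" ([column, row] in pixels, amid what is visible of it).
- arm.spot_point(thing, camera): "xy" ([column, row] in pixels: a listed point, or the origin of a listed thing).
The state is a dict: "t": time; "q": joint angles; "qd": joint speeds; "joint_efforts": joint torques, N m; "eef_pos": TCP position; "ee_rot": TCP orientation; "force": force on the tool from outside, world axes, zero at the start; "moment": the same for the moment, N m; "width": finger opening in m.
Only numpy, scipy, OpenCV 4.12 (cv2) and the standard library are available. Lean on these libraries where they do the work, as an engineer would, in place of code of your own. Each camera call takes 0.05 s, during which the arm holds its last target. There are 200 camera calls.

### The job

Close the two-part aluminium mould ready for the next fill: stand up the loose half that lies on its back on the bench, set it on the base plate between the guide rails with its cavities against the fixed half, hook the latch's wire loop under the nose of the keeper on top of the loose half, then swing the lever over and press it down until it snaps fully home, so that the loop pulls the halves tight together. Leave the beaker, the gel jar and the dropper bottle where they stand.

Things in the scene. Friction and masses are not known exactly. Their poses are not given: they have to be found in the camera images.
- mould: Fixed part of the mould. Origin on the bench, on the parting plane, midway; x runs from the parting plane into the fixed half, z up. Dark steel base plate 158 x 108 x 10 mm (x -74 to 84). On it the fixed half, an aluminium block x 0 to 76, y -32 to 32, z 10 to 94 mm, with two stick cavities in its face at x = 0. The loose half belongs at x -36 to 0 mm, its foot on the plate (z = 10 mm).
- mould_face (a point): Top middle of the fixed half's parting face (mould frame x 0, y 0, z 94 mm). At both sides (y 21 to 32 mm either way) lugs 5 mm thick carry the parting face 14 mm higher, on both halves, so that it reaches above the latch's line of pull. The draw latch sits on top of this block, y = 0, its pivots parallel to the mould's y.
- rail_mouth (a point): Mid-point of the mouth of the two steel guide rails (mould frame x -66, y 0, z 10 mm, on the plate). Rails: 70 mm apart inside, 8 mm thick, up to z 30 mm, parallel from x -43 to +45 mm; from x -43 back to -66 mm they flare to about 78 mm apart.
- half: Loose half, aluminium block 84 x 64 x 36 mm, about 0.34 kg, at first lying on its back, cavities up. Origin: middle of its back face (underside as it lies). x to the mould's top (-42 to 42 mm), y across (-32 to 32, the width to grip), z out of the parting face (0 to 36). In the mould x points up and z along the mould's x. It also stands safely alone on the bench on its foot (x = -42).
- half_face (a point): On the loose half: top middle of its parting face (half frame x 42, y 0, z 36 mm). It meets mould_face when the mould is closed.
- keeper_seat (a point): Centre of the loop's cross-bar when hooked (half frame x 50.5, y 0, z 17.5 mm; 8.5 mm above the block's top). Steel keeper on the top end: flange 5 mm high, 24 mm wide; stem y -6 to 6, z 20 to 27; nose from the stem back to z 14 mm, top 22 mm above the block, lip 15 mm above it. The slot opens to the back (towards z = 0): the bar goes down behind the nose, then in under it, against the stem.
- lever (a joint): Latch lever, rad. 0 = closed, flat over the fixed half along the mould's +x; grows as it swings up and over towards the loose half (1.57 = straight up), stop 2.7. Friction 0.035 N m: stays where left. With the loop hooked, the spring resists closing (3 to 4 N at its end) until about 0.5 rad, then it snaps over centre and stays.
- lever_pivot (a point): Axis of the lever (mould frame x 30, y 0, z 111 mm).
- lever_tip (a point): Upper side of the lever's curled-up free end, 60 mm from the pivot (closed: mould frame x 90, z 118 mm). The lever is a steel plate 19 mm wide, 3 mm thick; closed, its upper face lies 6 mm above the pivot.
- link (a joint): Swing of the loop about its pin, rad, relative to the lever: 0 = folded back along the lever, grows as it swings over to the loose half (about 3.1 when latched), range 0 to 3.9. Free: unheld, the loop falls to the side it leans to.
- loop_pin (a point): Pin joining loop and lever, 15 mm from lever_pivot (closed: mould frame x 43.6, z 104.7 mm; over centre at lever 0.44 rad). Pulling the loop towards the loose half drags the lever up and over with it.
- loop (a joint): Stretch of the sprung loop along its length, m: 0 relaxed, at most 0.012; 4.5 N per mm. About 4 mm when latched.
- loop_bar (a point): Centre of the loop's cross-bar, 57 mm from loop_pin (plus stretch). Round steel bar, 5 mm thick, 38 mm long, parallel to the mould's y; take it by its two ends or across its thickness. The loop's arms, 27 mm apart, pass either side of lever and keeper. At the start it lies folded back along the half-raised lever.
- beaker: Small glass beaker, 71 x 74 x 85 mm, a bystander; origin at its underside.
- gel: Gel jar with white ribbed lid, 50 x 50 x 66 mm, a bystander; origin at its underside.
- dropper: Amber dropper bottle with red bulb, 27 x 27 x 91 mm, a bystander; origin at its underside.
Mind the look-alikes: they are no part of the job. What is shaped like the half but yellow is not meant.

How it is judged:
By the outcome, as a careful person would: the job done as asked, in the order asked, and still so for the second after the job is handed in, with the robot touching nothing.
It also fails if it takes over 67 s, if anything falls off the work surface, if the arm or the gripper's body presses on something with over 40 N, if the wrist force passes 120 N, or if a joint passes its speed limit or range.

## Working session

There is one attempt and no reset: what is moved stays moved. The work goes in short steps, Python scripts to look and compute and a tool call to move; the robot and the scene stay as the last step left them, time stands still between calls to the robot, and variables do not carry over. Pictures are saved under pics/ and viewed, about 8 in all and at most 12, crops included, and the job is handed in when it is done.

Besides the shell and the picture viewer there is one more tool, called after "Request:" as name([rows], argument=value, ...), one row to a line, values as JSON. move_arm: Moves the arm, as the interface text tells. Its arguments: {"type":"object","properties":{"deltas":{"type":"array","items":{"type":"array","items":{"type":"number"}}},"claw":{"type":"number"},"squeeze":{"type":"number"}},"required":["deltas"]}

```bash
ls; mkdir -p pics
cat > h.py <<'E'
from station import arm
import numpy as np, cv2
from scipy.spatial.transform import Rotation as R
def cam(n,st=None):
    c=arm.calibration(n);K=np.array(c["intrinsics"])
    if n=="wrist":
        st=st or arm.get_state();T=np.eye(4);T[:3,:3]=R.from_euler('xyz',st["ee_rot"]).as_matrix();T[:3,3]=st["eef_pos"];T=T@np.array(c["mount"])
    else:T=np.array(c["T"])
    return K,T
def ray(K,T,xy):
    d=np.linalg.inv(K)@[xy[0],xy[1],1];d=T[:3,:3]@(d*[1,-1,-1]);return T[:3,3],d/np.linalg.norm(d)
def atz(K,T,xy,z):
    o,d=ray(K,T,xy);return o+d*(z-o[2])/d[2]
def proj(K,T,p):
    q=(np.c_[np.atleast_2d(p),np.ones(len(np.atleast_2d(p)))]@np.linalg.inv(T).T)[:,:3]*[1,-1,-1];q=q@K.T;return q[:,:2]/q[:,2:]
def tri(obs):
    A=0;b=0
    for o,d in obs:
        P=np.eye(3)-np.outer(d,d);A=A+P;b=b+P@o
    p=np.linalg.solve(A,b);return p,[np.linalg.norm(np.cross(p-o,d))*1e3 for o,d in obs]
E
python3 - <<'E'
from h import *
np.set_printoptions(precision=3,suppress=True)
st=arm.get_state();print(st,arm.tcp_to_grasp)
for n in("scene","side","wrist"):
    im=arm.grab_frame(n);cv2.imwrite(f"pics/{n}0.png",im[:,:,::-1]);K,T=cam(n,st);print(n,K,T,arm.calibration(n).keys())
pts=["mould_face","rail_mouth","half","half_face","keeper_seat","lever_pivot","lever_tip","loop_pin","loop_bar","mould"]
for p in pts:
    for n in("scene","side"):
        print(p,n,[(np.round(r["xy"],1),round(r["score"],2)) for r in arm.spot_point(p,n)][:3])
E
```

```text
pics
{'t': 0.0, 'q': array([-1.045,  0.359,  0.011, -0.   , -1.224, -0.288]), 'qd': array([-0.001, -0.001,  0.   , -0.   , -0.002,  0.002]), 'joint_efforts': array([  0.   , -58.272,  29.306,   6.998,   0.007,  -0.   ]), 'eef_pos': array([ 0.159, -0.656,  0.404]), 'ee_rot': array([ 3.14 , -0.   , -2.904]), 'force': array([0.196, 0.342, 0.331]), 'moment': array([0.014, 0.031, 0.009]), 'width': 0.08781109057722214} 0.1593
scene [[479.088   0.    324.875]
 [  0.    479.088 236.621]
 [  0.      0.      1.   ]] [[-0.837  0.278 -0.471  0.099]
 [-0.547 -0.419  0.725  0.788]
 [ 0.004  0.864  0.503  0.644]
 [ 0.     0.     0.     1.   ]] dict_keys(['intrinsics', 'T'])
side [[535.164   0.    317.736]
 [  0.    535.164 236.547]
 [  0.      0.      1.   ]] [[-0.886  0.244 -0.395  0.068]
 [-0.464 -0.463  0.755  1.09 ]
 [ 0.002  0.852  0.523  0.824]
 [ 0.     0.     0.     1.   ]] dict_keys(['intrinsics', 'T'])
wrist [[399.612   0.    319.242]
 [  0.    399.612 239.501]
 [  0.      0.      1.   ]] [[-0.236 -0.933 -0.272  0.083]
 [ 0.972 -0.226 -0.067 -0.674]
 [ 0.001 -0.28   0.96   0.383]
 [ 0.   
[... 666 characters left out ...]
 [(array([168. , 342.3]), 0.88), (array([286.8, 368.4]), 0.77)]
keeper_seat side [(array([211.8, 324.8]), 0.61), (array([309.5, 335. ]), 0.58)]
lever_pivot scene [(array([386.4, 242.9]), 0.82)]
lever_pivot side [(array([381.7, 232.1]), 0.76), (array([419.4, 218.2]), 0.51)]
lever_tip scene [(array([400.2, 216.1]), 0.74)]
lever_tip side [(array([388., 214.]), 0.71)]
loop_pin scene [(array([388.7, 239.3]), 0.47)]
loop_pin side [(array([380.7, 233.2]), 0.65)]
loop_bar scene [(array([402.5, 218.4]), 0.44)]
loop_bar side [(array([391.2, 212.1]), 0.57)]
mould scene [(array([375.8, 292. ]), 0.8), (array([387.3, 239. ]), 0.38)]
mould side [(array([373.5, 275. ]), 0.79), (array([362.4, 283.2]), 0.23)]
```

View pics/scene0.png

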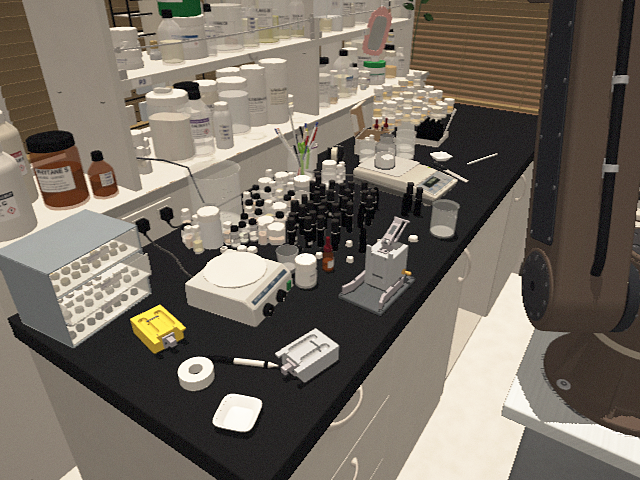

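View pics/side0.png

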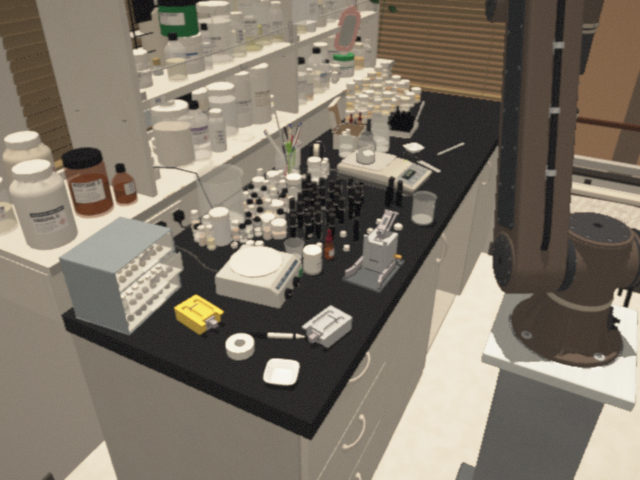

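Scene: silver half at (307,355) with keeper pointing lower left (286,368). Mould at (378,270) with the lever half raised. The yellow look-alike is at (158,328). Now I fit planar poses to the detected points.

```bash
cat > fit.py <<'E'
from h import *
from scipy.optimize import least_squares
def tf(p,yaw,P): 
    c,s=np.cos(yaw),np.sin(yaw);P=np.asarray(P,float);return np.array([p[0]+c*P[0]-s*P[1],p[1]+s*P[0]+c*P[1],P[2]])
def fitpose(obs,x0,loss='soft_l1'):
    # obs: list of (K,T,xy,Plocal,w)
    f=lambda v:np.concatenate([w*(proj(K,T,tf(v[:2],v[2],P))[0]-xy) for K,T,xy,P,w in obs])
    r=least_squares(f,x0,loss=loss,f_scale=2);return r.x,f(r.x).reshape(-1,2)
E
python3 - <<'E'
from fit import *
np.set_printoptions(precision=4,suppress=True)
C={n:cam(n) for n in("scene","side")}
M={"mould_face":[0,0,.094],"rail_mouth":[-.066,0,.010],"lever_pivot":[.03,0,.111],"mould":[0,0,0]}
D={"mould_face":[(375.4,254.2),(375.7,244.2)],"rail_mouth":[(360.7,301.2),(364.5,285.4)],"lever_pivot":[(386.4,242.9),(381.7,232.1)],"mould":[(375.8,292),(373.5,275)]}
for k in D:
    for n,xy in zip(C,D[k]): print(k,n,atz(*C[n],xy,M[k][2]))
# half lying: local frame (x to top, y, z up)
H={"half":[0,0,0],"half_face":[.042,0,.036],"keeper_seat":[.0505,0,.0175]}
DH={"half":[(309.4,363.1),(328.5,333.8)],"half_face":[(289.7,356.5),(320,331.7)],"keeper_seat":[(286.8,368.4),(309.5,335)]}
for k in DH:
    for n,xy in zip(C,DH[k]): print(k,n,atz(*C[n],xy,H[k][2]))
for m,d in((M,D),(H,DH)):
    obs=[(*C[n],np.array(xy),m[k],1) for k in d for n,xy in zip(C,d[k])]
    o=atz(*C["scene"],list(d.values())[0][0],list(m.values())[0][2])
    best=min((fitpose(obs,[o[0],o[1],y]) for y in np.arange(0,6.3,.8)),key=lambda r:(r[1]**2).sum())
    print(best)
E
```

```text
mould_face scene [ 0.4832 -0.0012  0.094 ]
mould_face side [0.4709 0.     0.094 ]
rail_mouth scene [0.4795 0.0623 0.01  ]
rail_mouth side [0.4678 0.0688 0.01  ]
lever_pivot scene [ 0.473  -0.0306  0.111 ]
lever_pivot side [ 0.4702 -0.0361  0.111 ]
mould scene [0.4737 0.0034 0.    ]
mould side [0.4699 0.0033 0.    ]
half scene [0.4737 0.2632 0.    ]
half side [0.4721 0.2628 0.    ]
half_face scene [0.4909 0.2986 0.036 ]
half_face side [0.4739 0.3016 0.036 ]
keeper_seat scene [0.4895 0.3099 0.0175]
keeper_seat side [0.4991 0.3035 0.0175]
(array([ 0.4734, -0.0001, -1.6011]), array([[ 3.8268,  1.5906],
       [-0.8881, -0.2554],
       [ 0.8801,  1.5372],
       [-2.2874, -1.4535],
       [ 0.1188,  0.1722],
       [-1.713 ,  0.8517],
       [ 0.8718, -0.7198],
       [-0.7433, -1.0098]]))
(array([0.4727, 0.262 , 1.19  ]), array([[ 0.7844, -0.1828],
       [-0.0734, -0.2984],
       [ 0.3102,  1.3955],
       [-5.7089, -2.2195],
       [-0.5568, -0.8135],
       [ 1.8564,  2.549 ]]))
```

Request:
move_arm([
  [16,32,0,0,0,5],
  [16,32,0,0,0,5],
  [16,32,0,0,0,5],
  [16,32,0,0,0,5],
  [16,32,0,0,0,5],
])

```text
t: 1.57
eef_pos: [0.2393, -0.4946, 0.4046]
ee_rot: [-3.141, -0.0, -2.464]
force: [0.5, 0.2, 0.1]
width: 0.0878
```

Request:
move_arm([
  [16,32,0,0,0,5],
  [16,32,0,0,0,5],
  [16,32,0,0,0,5],
  [16,32,0,0,0,5],
  [16,32,0,0,0,5],
])

```text
t: 1.98
eef_pos: [0.3192, -0.3344, 0.405]
ee_rot: [-3.141, -0.0, -2.027]
force: [-0.4, -0.7, -0.0]
width: 0.0875
```

Request:
move_arm([
  [16,32,0,0,0,5],
  [16,32,0,0,0,5],
  [16,32,0,0,0,5],
  [16,32,0,0,0,5],
  [16,32,0,0,0,5],
])

```text
t: 2.4
eef_pos: [0.3992, -0.1743, 0.4051]
ee_rot: [-3.14, -0.0, -1.59]
force: [0.8, -0.2, -0.3]
width: 0.0877
```

Request:
move_arm([
  [14,32,0,0,0,0],
  [14,32,0,0,0,0],
  [14,32,0,0,0,0],
  [14,32,0,0,0,0],
  [14,32,0,0,0,0],
])

```text
t: 2.82
eef_pos: [0.4692, -0.0142, 0.4051]
ee_rot: [-3.141, 0.0, -1.594]
force: [0.3, -0.5, 0.6]
width: 0.0878
```

```bash
cat > look.py <<'E'
from fit import *
import sys
np.set_printoptions(precision=4,suppress=True)
def look(tag,names,cams=("wrist",)):
    st=arm.get_state();out={}
    for n in cams:
        im=arm.grab_frame(n);cv2.imwrite(f"pics/{tag}_{n}.png",im[:,:,::-1]);C=cam(n,st)
        for p in names:
            r=arm.spot_point(p,n);out[p,n]=(C,r);print(p,n,[(np.round(a["xy"],1).tolist(),round(a["score"],2)) for a in r][:2])
    print(st["t"],st["q"],st["eef_pos"],st["ee_rot"],st["force"],st["width"]);return out
E
cat > lm.py <<'E'
from look import *
M={"mould_face":[0,0,.094],"rail_mouth":[-.066,0,.010],"lever_pivot":[.03,0,.111],"mould":[0,0,0]}
def mould(tag,extra=()):
    o=look(tag,list(M)+list(extra));obs=[(*C,np.array(r[0]["xy"]),M[k],1) for (k,n),(C,r) in o.items() if k in M and r and r[0]["score"]>.4]
    for K,T,xy,P,w in obs: print(P,atz(K,T,xy,P[2]))
    x,res=fitpose(obs,[.473,0,-1.6]);print("fit",x,"\n",res);return o,x
E
python3 -c "
from lm import *
mould('m1',['lever_tip','loop_pin','loop_bar'])"
```

```text
mould_face wrist []
rail_mouth wrist [([313.3, 280.5], 0.94)]
lever_pivot wrist [([312.3, 208.5], 0.8)]
mould wrist [([316.5, 212.1], 0.57)]
lever_tip wrist [([313.1, 131.7], 0.82)]
loop_pin wrist []
loop_bar wrist [([311.4, 106.2], 0.88), ([170.1, 274.0], 0.51)]
2.8167 [ 0.3907  0.0129 -0.422   0.0001 -1.1348 -0.4143] [ 0.4692 -0.0142  0.4051] [-3.1405  0.0004 -1.5944] [ 0.2515 -0.5079  0.6345] 0.0878340324943423
[-0.066, 0, 0.01] [0.4753 0.0618 0.01  ]
[0.03, 0, 0.111] [ 0.472  -0.0333  0.111 ]
[0, 0, 0] [ 0.4705 -0.0063  0.    ]
fit [ 0.4725 -0.0042 -1.6067] 
 [[ 0.4562 -0.0279]
 [ 0.7352 -1.184 ]
 [-1.9865  2.1708]]
```

Request:
move_arm([
  [0,32,0,0,0,-4],
  [0,32,0,0,0,-4],
  [0,32,0,0,0,-4],
  [0,32,0,0,0,-4],
  [0,32,0,0,0,-4],
])

```text
t: 3.63
eef_pos: [0.4687, 0.1443, 0.4051]
ee_rot: [-3.141, 0.001, -1.949]
force: [0.5, 0.5, -0.5]
width: 0.0873
```

Request:
move_arm([
  [0,32,0,0,0,0],
  [0,32,0,0,0,0],
  [0,32,0,0,0,0],
  [0,0,0,0,0,0],
  [0,0,0,0,0,0],
])

```text
t: 4.05
eef_pos: [0.469, 0.2405, 0.4044]
ee_rot: [3.141, -0.001, -1.943]
force: [-0.9, -0.5, -0.1]
width: 0.088
```

Run:
```python
from look import *
H={"half":[0,0,0],"half_face":[.042,0,.036],"keeper_seat":[.0505,0,.0175]}
o=look("h1",list(H));m=arm.masks_of("half","wrist")
obs=[(*C,np.array(r[0]["xy"]),H[k],1) for (k,n),(C,r) in o.items() if r]
for K,T,xy,P,w in obs: print(P,atz(K,T,xy,P[2]))
print(fitpose(obs,[.473,.262,1.19]))
print([(a["xy"],a["score"],a["pixels"].sum()) for a in m])
# silver-block rectangle from edge mask
im=cv2.imread("pics/h1_wrist.png");pm=m[0]["pixels"].astype(np.uint8);im[pm>0]=im[pm>0]//2+np.array([0,120,0],np.uint8)
cv2.imwrite("pics/h1m.png",im)
# lever angle
K,T=o["half","wrist"][0]
```

```text
half wrist [([318.5, 220.0], 0.55)]
half_face wrist [([324.3, 273.5], 0.94)]
keeper_seat wrist [([324.9, 276.5], 0.75)]
4.05 [ 0.8462  0.1152 -0.312  -0.     -1.1442 -1.2184] [0.469  0.2405 0.4044] [ 3.1414 -0.0005 -1.9431] [-0.9046 -0.4622 -0.0853] 0.08796315701927386
[0, 0, 0] [0.4735 0.2545 0.    ]
[0.042, 0, 0.036] [0.4839 0.2961 0.036 ]
[0.0505, 0, 0.0175] [0.4868 0.306  0.0175]
(array([0.4738, 0.2556, 1.3216]), array([[ 0.1469,  1.0584],
       [-0.1663,  0.2419],
       [ 0.0291, -1.5406]]))
[([207.0, 12.1], 0.64, np.int64(3764)), ([321.1, 229.6], 0.57, np.int64(7118))]
```

View pics/h1_wrist.png

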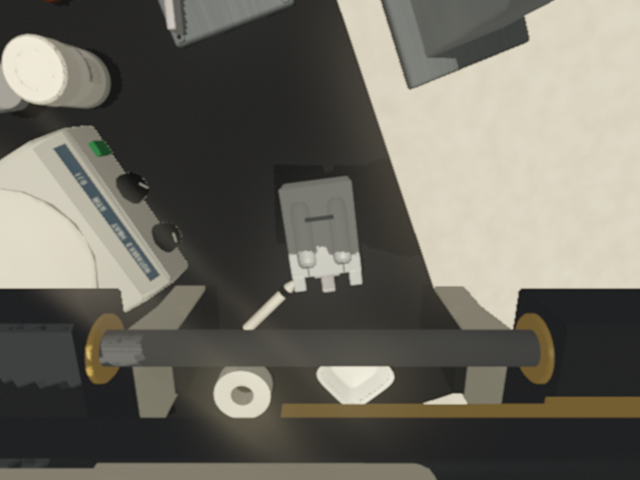

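View pics/m1_wrist.png

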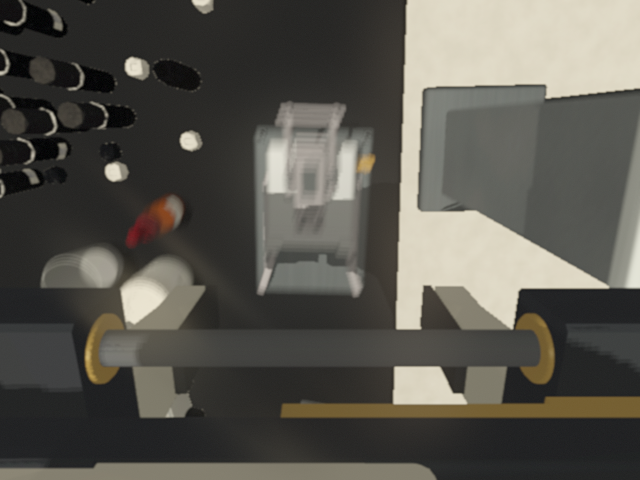

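Wrist view: half with foot-end corners near (280,186) and (351,178), lug ends near (297,291) and (361,284). The mould appears at (315,200), gel and dropper to its left. I'll refine the half's yaw with these corners.

Run:
```python
from look import *
st=arm.get_state();K,T=cam("wrist",st)
P=[[-.042,.032,.036],[-.042,-.032,.036],[.056,.032,.036],[.056,-.032,.036],[.042,0,.036],[0,0,0]]
# which side is +y: test both orders
for s in (1,-1):
    px=[(351,178),(280,186),(361,284),(297,291),(324.3,273.5),(318.5,220)]
    obs=[(K,T,np.array(p),[q[0],s*q[1],q[2]],1) for p,q in zip(px,P)]
    print(fitpose(obs,[.473,.262,1.3]))
for p in px[:4]: print(atz(K,T,p,.036))
# lever angle from m1
R_=R.from_euler('xyz',[-3.1405,.0004,-1.5944]).as_matrix();T=np.eye(4);T[:3,:3]=R_;T[:3,3]=[.4692,-.0142,.4051];T=T@np.array(arm.calibration("wrist")["mount"])
from scipy.optimize import minimize_scalar
px=lambda th:proj(K,T,tf([.4725,-.0042],-1.605,[.03+.06*np.cos(th)-.007*np.sin(th),0,.111+.06*np.sin(th)+.007*np.cos(th)]))[0]
for th in np.arange(.2,1.8,.2): print(th,px(th))
```

```text
(array([0.4722, 0.2539, 1.3113]), array([[ 0.4921,  1.0362],
       [-1.3153,  1.3985],
       [ 0.0538, -1.0293],
       [-3.529 , -0.8343],
       [ 1.2392, -0.7569],
       [ 1.8203,  0.0985]]))
(array([0.4686, 0.2553, 1.1072]), array([[-58.2903,   1.8273],
       [ 85.684 ,   0.3925],
       [-75.7036,  -0.1015],
       [ 55.9994,  -1.4615],
       [ -3.7325,  -0.6428],
       [  5.7904,   0.1061]]))
[0.4306 0.2205 0.036 ]
[0.4908 0.2044 0.036 ]
[0.4561 0.3172 0.036 ]
[0.5147 0.3018 0.036 ]
0.2 [313.8441 122.4272]
0.4 [313.5242 131.041 ]
0.6000000000000001 [313.1842 144.0456]
0.8 [312.8447 161.0093]
1.0 [312.5297 181.0336]
1.2 [312.2628 202.8098]
1.4000000000000001 [312.0639 224.7844]
1.6 [311.9457 245.3964]
```

Request:
move_arm([
  [4,15,-10,0,0,6.4],
  [4,15,-15,-5.8,1.55,0],
  [4,15,-15,-5.8,1.55,0],
  [4,15,-15,-5.8,1.55,0],
  [4,15,-15,-5.8,1.55,0],
])

```text
t: 4.72
eef_pos: [0.4895, 0.3147, 0.3349]
ee_rot: [-3.14, -0.423, -1.834]
force: [0.8, -0.7, -0.3]
width: 0.0876
```

Request:
move_arm([
  [4,16,-20,-5.8,1.55,0],
  [4,16,-23,-4.8,1.25,0],
  [4,16,-23,0,0,0],
  [4,16,-23,0,0,0],
  [4,15,-23,0,0,0],
])

```text
t: 5.13
eef_pos: [0.5096, 0.3941, 0.2212]
ee_rot: [-3.141, -0.611, -1.833]
force: [0.6, -0.0, -0.5]
width: 0.0877
```

```bash
cat > g.py <<'E'
from h import *
np.set_printoptions(precision=4,suppress=True)
st=arm.get_state();Rm=R.from_euler('xyz',st["ee_rot"]).as_matrix()
print("t",st["t"],"q",st["q"],"grasp",np.array(st["eef_pos"])+Rm[:,2]*arm.tcp_to_grasp,"toolz",Rm[:,2],"jaw",Rm[:,1],"x",Rm[:,0],"F",st["force"],"w",st["width"])
E
python3 g.py; python3 -c "
from look import *
look('h2',['half','half_face','keeper_seat'])"
```

```text
t 5.1333 q [ 1.0112  0.636  -0.1301  0.1719 -1.3971 -1.3551] grasp [0.486  0.3058 0.0907] toolz [-0.1483 -0.5542 -0.8191] jaw [-0.9658  0.2592 -0.0005] x [-0.2126 -0.791   0.5737] F [ 0.5899 -0.023  -0.4879] w 0.08767944702683489
half wrist [([315.9, 322.4], 0.74)]
half_face wrist [([318.4, 322.6], 0.58)]
keeper_seat wrist []
5.1333 [ 1.0112  0.636  -0.1301  0.1719 -1.3971 -1.3551] [0.5096 0.3941 0.2212] [-3.141  -0.611  -1.8333] [ 0.5899 -0.023  -0.4879] 0.08767944702683489
```

Request:
move_arm([
  [-2.4,-8.8,-13.1,0,0,0],
  [-2.4,-8.8,-13.1,0,0,0],
  [-2.4,-8.8,-13.1,0,0,0],
  [-2.4,-8.8,-13.1,0,0,0],
  [-2.3,-8.8,-13,0,0,0],
])

```text
t: 5.75
eef_pos: [0.4974, 0.3489, 0.1589]
ee_rot: [-3.139, -0.608, -1.834]
force: [-0.5, 0.7, -0.3]
width: 0.0875
```

Request:
move_arm([
  [0,0,0,0,0,0],
  [0,0,0,0,0,0],
  [0,0,0,0,0,0],
  [0,0,0,0,0,0],
  [0,0,0,0,0,0],
], claw=255, squeeze=50)

```text
t: 6.17
eef_pos: [0.4977, 0.3508, 0.1588]
ee_rot: [-3.139, -0.609, -1.833]
force: [0.8, 1.1, 5.1]
width: 0.0637
```

```bash
python3 g.py
```

```text
t 6.1667 q [ 0.9914  0.6609 -0.2734  0.1933 -1.2266 -1.3733] grasp [0.4745 0.2627 0.0281] toolz [-0.1456 -0.5529 -0.8204] jaw [-0.9662  0.2576 -0.0021] x [-0.2125 -0.7924  0.5717] F [0.8114 1.1079 5.1242] w 0.06373252302935949
```

Run:
```python
from look import *
K,_=cam("scene");K=np.array(arm.calibration("wrist")["intrinsics"]);T=np.eye(4);T[:3,:3]=R.from_euler('xyz',[3.1414,-.0005,-1.9431]).as_matrix();T[:3,3]=[.469,.2405,.4044];T=T@np.array(arm.calibration("wrist")["mount"])
for n,p in dict(pentip=(292,284),pen=(248,328),ring_top=(242,368),dish=(355,368),dishl=(318,378),edge=(415,230),edge2=(435,290)).items(): print(n,atz(K,T,p,.005))
```

```text
pentip [0.5228 0.3065 0.005 ]
pen [0.5851 0.3358 0.005 ]
ring_top [0.611  0.3778 0.005 ]
dish [0.4963 0.4225 0.005 ]
dishl [0.5385 0.4196 0.005 ]
edge [0.3887 0.2975 0.005 ]
edge2 [0.3888 0.3658 0.005 ]
```

Request:
move_arm([
  [0,0,15,0,0,0],
  [0,0,25,0,0,0],
  [0,0,30,0,0,0],
  [0,0,30,0,0,0],
  [0,0,20,0,0,0],
])

```text
t: 6.58
eef_pos: [0.4973, 0.3506, 0.2802]
ee_rot: [-3.14, -0.608, -1.833]
force: [-0.3, 0.8, -3.9]
width: 0.0637
```

```bash
python3 g.py
```

```text
t 6.5833 q [ 0.9922  0.5217 -0.1889  0.1822 -1.4456 -1.3309] grasp [0.474  0.2627 0.1494] toolz [-0.1459 -0.5519 -0.821 ] jaw [-0.9662  0.2579 -0.0017] x [-0.2127 -0.793   0.5709] F [-0.2996  0.8035 -3.944 ] w 0.06367704376678646
```

Request:
move_arm([
  [-2,-12,0,6.69,-1.79,0],
  [-2,-12,0,6.69,-1.79,0],
  [-2,-13,0,6.69,-1.79,0],
  [-2,-13,0,6.69,-1.79,0],
  [-2,-13,0,6.69,-1.79,0],
])

```text
t: 7.0
eef_pos: [0.4867, 0.2867, 0.2778]
ee_rot: [-3.14, 0.0, -1.832]
force: [0.3, -0.4, -3.3]
width: 0.0636
```

Request:
move_arm([
  [-2,-13,0,6.69,-1.79,0],
  [-2,-13,0,6.69,-1.79,0],
  [-2,-13,0,6.69,-1.79,0],
  [-3,-13,0,6.69,-1.79,0],
  [-3,-13,0,6.69,-1.79,0],
])

```text
t: 7.42
eef_pos: [0.4746, 0.2242, 0.2775]
ee_rot: [3.141, 0.577, -1.831]
force: [-1.1, -2.6, -4.7]
width: 0.064
```

Request:
move_arm([
  [-3,-13,-7,6.69,-1.79,0],
  [-2,-13,-8,6.69,-1.79,0],
  [-2,-13,-8,6.69,-1.79,0],
  [-2,-12,-8,0,0,6.5],
  [-2,-12,-8,0,0,6.5],
])

```text
t: 7.83
eef_pos: [0.4638, 0.1671, 0.2409]
ee_rot: [3.122, 0.836, -1.612]
force: [0.6, -0.5, -3.2]
width: 0.0637
```

```bash
python3 g.py
```

```text
t 7.8333 q [ 0.2573  0.282  -0.3335 -1.0264 -0.9884  0.3258] grasp [0.4656 0.2852 0.1341] toolz [ 0.011   0.7417 -0.6707] jaw [-0.9996  0.0265  0.0129] x [-0.0273 -0.6702 -0.7416] F [ 0.6489 -0.4584 -3.1783] w 0.06374069579682216
```

Request:
move_arm([
  [0,0,-10,0,0,0],
  [0,0,-15,0,0,0],
  [0,0,-10,0,0,0],
  [0,0,0,0,0,0],
  [0,0,0,0,0,0],
])

```text
t: 8.25
eef_pos: [0.4638, 0.1689, 0.2051]
ee_rot: [3.119, 0.832, -1.617]
force: [-0.6, 0.5, -2.4]
width: 0.0639
```

```bash
python3 g.py; python3 -c "
from look import *
look('s3',['half_face','keeper_seat','half'],('side',))
cv2.imwrite('pics/s3c.png',cv2.resize(cv2.imread('pics/s3_side.png')[180:400,220:460],None,fx=2.5,fy=2.5))"
```

```text
t 8.25 q [ 0.2479  0.3446 -0.3485 -1.0657 -0.9543  0.4061] grasp [0.4656 0.2867 0.0979] toolz [ 0.0114  0.7394 -0.6731] jaw [-0.9995  0.0293  0.0153] x [-0.0311 -0.6726 -0.7394] F [-0.6432  0.5027 -2.4383] w 0.06391639585137358
half_face side [([330.8, 294.9], 0.86), ([208.9, 314.2], 0.66)]
keeper_seat side [([215.4, 323.2], 0.88), ([318.9, 292.9], 0.86)]
half side [([197.3, 320.5], 0.84), ([320.5, 319.5], 0.73)]
8.25 [ 0.2479  0.3446 -0.3485 -1.0657 -0.9543  0.4061] [0.4638 0.1689 0.2051] [ 3.1188  0.8321 -1.617 ] [-0.6432  0.5027 -2.4383] 0.06391639585137358
```

View pics/s3c.png

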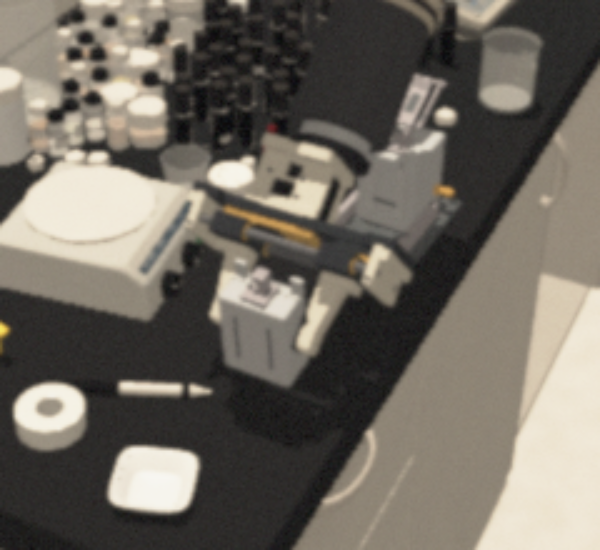

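Request:
move_arm([
  [0,0,-5,3.7,-0.5,0],
  [0,0,-5,3.7,-0.5,0],
  [0,0,-5,0,0,0],
  [0,0,-5,0,0,0],
  [0,0,0,0,0,0],
])

```text
t: 8.87
eef_pos: [0.4639, 0.1683, 0.1847]
ee_rot: [3.139, 0.96, -1.601]
force: [0.1, 0.9, -2.8]
width: 0.0638
```

```bash
python3 g.py
```

```text
t 8.8667 q [ 0.1602  0.4155 -0.3474 -1.204  -1.0394  0.601 ] grasp [0.4674 0.2987 0.0934] toolz [ 0.0223  0.8188 -0.5736] jaw [-0.9996  0.0282  0.0015] x [-0.0174 -0.5734 -0.8191] F [ 0.0773  0.949  -2.7778] w 0.06381469481016491
```

Request:
move_arm([
  [0,0,-12,0,0,0],
  [0,0,-12,0,0,0],
  [0,0,-10,0,0,0],
  [0,0,-5,0,0,0],
  [0,0,-3,0,0,0],
])

```text
t: 9.28
eef_pos: [0.4638, 0.1689, 0.1432]
ee_rot: [3.14, 0.961, -1.599]
force: [0.8, -0.9, -2.5]
width: 0.0638
```

Request:
move_arm([
  [0,0,-1,0,0,0],
  [0,0,-1,0,0,0],
  [0,0,0,0,0,0],
  [0,0,0,0,0,0],
  [0,0,0,0,0,0],
])

```text
t: 9.7
eef_pos: [0.464, 0.1687, 0.142]
ee_rot: [-3.141, 0.963, -1.598]
force: [-0.1, -1.0, -2.5]
width: 0.0636
```

```bash
python3 g.py
```

```text
t 9.7 q [ 0.1421  0.5028 -0.355  -1.2501 -1.0203  0.7137] grasp [0.4677 0.2994 0.051 ] toolz [ 0.023   0.8203 -0.5714] jaw [-0.9996  0.0276 -0.0006] x [-0.0153 -0.5712 -0.8207] F [-0.0616 -0.9997 -2.4853] w 0.0635726054823508
```

Not touching yet; go on down gently, watching the force.

Request:
move_arm([
  [0,0,-1,0,0,0],
  [0,0,-1,0,0,0],
  [0,0,0,0,0,0],
  [0,0,0,0,0,0],
  [0,0,0,0,0,0],
])

```text
t: 10.12
eef_pos: [0.4639, 0.1686, 0.1395]
ee_rot: [3.141, 0.962, -1.599]
force: [0.8, -0.4, -1.6]
width: 0.064
```

Request:
move_arm([
  [0,0,-1,0,0,0],
  [0,0,-1,0,0,0],
  [0,0,0,0,0,0],
  [0,0,0,0,0,0],
  [0,0,0,0,0,0],
])

```text
t: 10.53
eef_pos: [0.464, 0.1687, 0.1378]
ee_rot: [-3.141, 0.963, -1.598]
force: [-0.7, -3.4, 4.3]
width: 0.0632
```

Request:
move_arm([
  [0,0,0,0,0,0],
  [0,0,0,0,0,0],
  [0,0,0,0,0,0],
  [0,0,0,0,0,0],
  [0,-3,3,0,0,0],
], claw=0)

```text
t: 10.95
eef_pos: [0.4637, 0.1659, 0.1401]
ee_rot: [3.139, 0.962, -1.6]
force: [0.2, -0.4, -0.0]
width: 0.0866
```

Request:
move_arm([
  [0,-5,10,0,0,0],
  [0,-5,25,0,0,0],
  [0,-5,35,0,0,0],
  [0,0,38,0,0,0],
  [0,0,38,0,0,0],
])

```text
t: 11.37
eef_pos: [0.4636, 0.1498, 0.2886]
ee_rot: [3.14, 0.962, -1.601]
force: [1.0, 0.6, -0.6]
width: 0.0873
```

```bash
python3 g.py; python3 -c "
from look import *
look('s4',['half_face','keeper_seat','half','loop_bar','lever_tip','lever_pivot','loop_pin'],('scene','side'))
cv2.imwrite('pics/s4c.png',cv2.resize(cv2.imread('pics/s4_scene.png')[150:390,240:480],None,fx=2.5,fy=2.5))"
```

```text
t 11.3667 q [ 0.162   0.2298 -0.3006 -1.0947 -1.1341  0.3619] grasp [0.4672 0.2804 0.1975] toolz [ 0.0229  0.8198 -0.5722] jaw [-0.9996  0.0285  0.0009] x [-0.017  -0.5719 -0.8201] F [ 1.0052  0.607  -0.6373] w 0.08727391050698019
half_face scene [([168.1, 331.0], 0.82), ([302.1, 336.6], 0.76)]
keeper_seat scene [([294.6, 339.6], 0.96), ([170.8, 340.3], 0.72)]
half scene [([157.0, 334.7], 0.76), ([290.6, 371.3], 0.67)]
loop_bar scene [([402.4, 217.9], 0.57), ([292.4, 371.0], 0.33)]
lever_tip scene [([399.0, 215.8], 0.82), ([442.9, 229.6], 0.42)]
lever_pivot scene [([304.8, 280.3], 0.74), ([386.3, 241.8], 0.59)]
loop_pin scene [([389.4, 240.0], 0.58)]
half_face side [([382.5, 228.2], 0.73), ([211.2, 316.8], 0.66)]
keeper_seat side [([214.7, 321.9], 0.97), ([321.9, 315.3], 0.59)]
half side [([194.9, 321.1], 0.89), ([315.6, 337.3], 0.64)]
loop_bar side [([329.6, 258.2], 0.59), ([393.5, 212.0], 0.46)]
lever_tip side [([389.2, 212.0], 0.73)]
lever_pivot side [([379.4, 231.3], 0.78)]
loop_pin side [([384.2, 230.9], 0.42)]
11.3667 [ 0.162   0.2298 -0.3006 -1.0947 -1.1341  0.3619] [0.4636 0.1498 0.2886] [ 3.1401  0.9617 -1.6005] [ 1.0052  0.607  -0.6373] 0.08727391050698019
```

View pics/s4c.png

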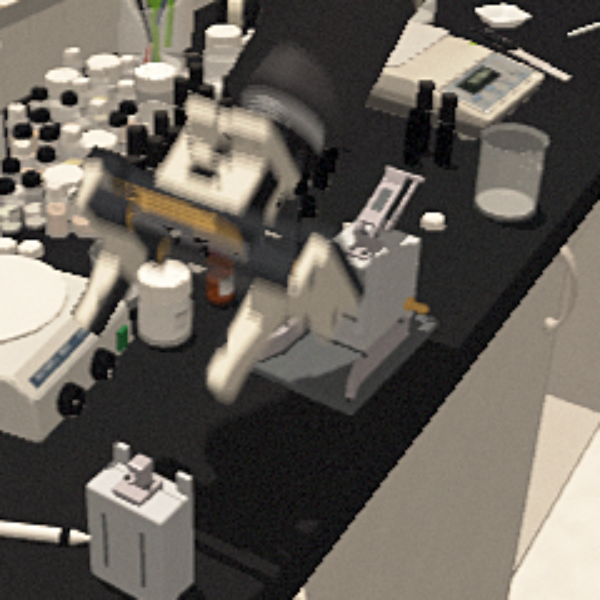

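Request:
move_arm([
  [0,10,20,0,0,0],
  [0,10,20,-6.5,0.2,0],
  [1,14,15,-6.9,0.2,0],
  [1,16,10,-6.9,0.2,0],
  [1,20,0,-6.9,0.2,0],
])

```text
t: 12.58
eef_pos: [0.4682, 0.2215, 0.3558]
ee_rot: [-3.133, 0.487, -1.597]
force: [-0.1, -1.3, -1.2]
width: 0.0878
```

Request:
move_arm([
  [1,20,0,-6.9,0.2,0],
  [0,20,0,-6.9,0.2,0],
  [0,20,0,-6.9,0.2,0],
  [0,20,0,-6.9,0.2,0],
  [0,0,0,0,0,0],
])

```text
t: 13.0
eef_pos: [0.4675, 0.3046, 0.3506]
ee_rot: [3.141, -0.003, -1.595]
force: [-0.2, 0.1, -0.1]
width: 0.0879
```

```bash
python3 g.py
python3 - <<'E'
from look import *
o=look('h5',['half_face','keeper_seat','half'])
Z={'half_face':.084,'keeper_seat':.0925,'half':.042}
for (k,n),(C,r) in o.items():
    for a in r[:2]: print(k,atz(*C,a["xy"],Z[k]))
for k,p in (('keeper_seat',(294.6,339.6)),('half_face',(302.1,336.6))): print(k,atz(*cam("scene"),p,Z[k]))
print(atz(*cam("side"),(321.9,315.3),.0925))
im=cv2.imread('pics/h5_wrist.png');cv2.imwrite('pics/h5c.png',im)
E
```

```text
t 13.0 q [ 0.9289  0.2107 -0.3254  0.0015 -1.0376 -0.9536] grasp [0.4674 0.3041 0.1913] toolz [-0.0007 -0.0031 -1.    ] jaw [-0.9997  0.024   0.0006] x [-0.024  -0.9997  0.0031] F [-0.1686  0.1469 -0.0813] w 0.08794926814633917
half_face wrist [([316.7, 224.3], 0.58)]
keeper_seat wrist [([314.5, 260.3], 0.9)]
half wrist [([318.9, 256.8], 0.65)]
13.0 [ 0.9289  0.2107 -0.3254  0.0015 -1.0376 -0.9536] [0.4675 0.3046 0.3506] [ 3.141  -0.0031 -1.5948] [-0.1686  0.1469 -0.0813] 0.08794926814633917
half_face [0.4667 0.2891 0.084 ]
keeper_seat [0.4685 0.3103 0.0925]
half [0.4661 0.325  0.042 ]
keeper_seat [0.4712 0.3081 0.0925]
half_face [0.4706 0.2876 0.084 ]
[0.4649 0.3108 0.0925]
```

View pics/h5_wrist.png

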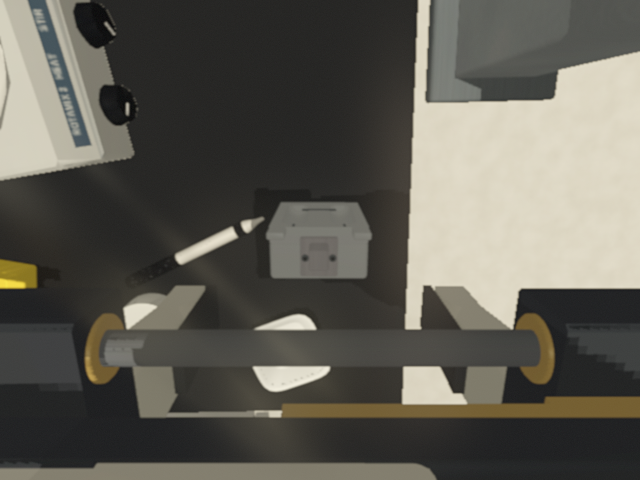

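Request:
move_arm([
  [0.5,3,-25,0,0,0],
  [0,2,-30,0,0,0],
  [0,0,-30,0,0,0],
  [0,0,-24,0,0,0],
  [0,0,-10,0,0,0],
])

```text
t: 13.62
eef_pos: [0.468, 0.3034, 0.2299]
ee_rot: [3.137, 0.004, -1.602]
force: [0.0, -0.2, -0.3]
width: 0.0876
```

Request:
move_arm([
  [0,0,0,0,0,0],
  [0,0,0,0,0,0],
  [0,0,0,0,0,0],
  [0,0,0,0,0,0],
  [0,0,0,0,0,0],
], claw=255, squeeze=50)

```text
t: 14.03
eef_pos: [0.4688, 0.306, 0.2342]
ee_rot: [-3.141, 0.008, -1.599]
force: [-1.1, -0.3, 5.5]
width: 0.0639
```

```bash
python3 g.py
```

```text
t 14.0333 q [ 0.9264  0.3406 -0.4541 -0.0061 -0.7693 -0.9505] grasp [0.4689 0.3073 0.0749] toolz [ 0.0007  0.0079 -1.    ] jaw [-0.9996  0.0284 -0.0005] x [-0.0284 -0.9996 -0.0079] F [-1.1242 -0.2875  5.53  ] w 0.06389912362579865
```

Request:
move_arm([
  [0,0,10,0,0,0],
  [0,0,20,0,0,0],
  [0,0,20,0,0,0],
  [0,-10,10,0,0,0],
  [0.5,-25,0,0,0,0],
])

```text
t: 14.45
eef_pos: [0.4697, 0.2725, 0.2958]
ee_rot: [-3.139, 0.01, -1.597]
force: [0.4, -1.0, -2.5]
width: 0.0635
```

Request:
move_arm([
  [0.5,-35,0,0,0,0],
  [0.5,-38,0,0,0,0],
  [0.5,-38,0,0,0,0],
  [0.5,-38,0,0,0,0],
  [0.5,-17,0,0,0,0],
])

```text
t: 14.87
eef_pos: [0.4698, 0.1007, 0.2927]
ee_rot: [3.139, 0.005, -1.601]
force: [0.3, -0.4, -2.9]
width: 0.0633
```

Request:
move_arm([
  [0,0,0,0,0,0],
  [0,0,0,0,0,0],
  [0,0,0,0,0,0],
  [0,0,0,0,0,0],
  [0,0,0,0,0,0],
])

```text
t: 15.28
eef_pos: [0.4714, 0.1053, 0.2926]
ee_rot: [3.14, 0.006, -1.598]
force: [0.4, 0.6, -2.5]
width: 0.0638
```

```bash
python3 g.py; python3 -c "
from lm import *
mould('m6',['lever_tip','loop_pin','loop_bar','half_face','keeper_seat'])"
```

```text
t 15.2833 q [ 0.6258  0.1513 -0.5524 -0.007  -0.8646 -0.6487] grasp [0.4712 0.1063 0.1333] toolz [-0.0011  0.0058 -1.    ] jaw [-0.9996  0.0275  0.0013] x [-0.0275 -0.9996 -0.0057] F [ 0.3935  0.5733 -2.4599] w 0.06379844774868951
mould_face wrist [([299.5, 31.8], 0.83)]
rail_mouth wrist [([309.4, 172.4], 0.58)]
lever_pivot wrist []
mould wrist [([307.8, 65.0], 0.81)]
lever_tip wrist []
loop_pin wrist [([84.0, 49.3], 0.58)]
loop_bar wrist []
half_face wrist [([316.8, 299.8], 0.76), ([316.2, 361.9], 0.32)]
keeper_seat wrist [([308.8, 64.8], 0.63)]
15.2833 [ 0.6258  0.1513 -0.5524 -0.007  -0.8646 -0.6487] [0.4714 0.1053 0.2926] [ 3.1403  0.0057 -1.5983] [ 0.3935  0.5733 -2.4599] 0.06379844774868951
[0, 0, 0.094] [ 0.4742 -0.0054  0.094 ]
[-0.066, 0, 0.01] [0.4743 0.0612 0.01  ]
[0, 0, 0] [ 0.4733 -0.0046  0.    ]
fit [ 0.474  -0.0051 -1.576 ] 
 [[ 0.6415  0.8768]
 [-0.0111 -0.5257]
 [-1.069  -0.9091]]
```

View pics/m6_wrist.png

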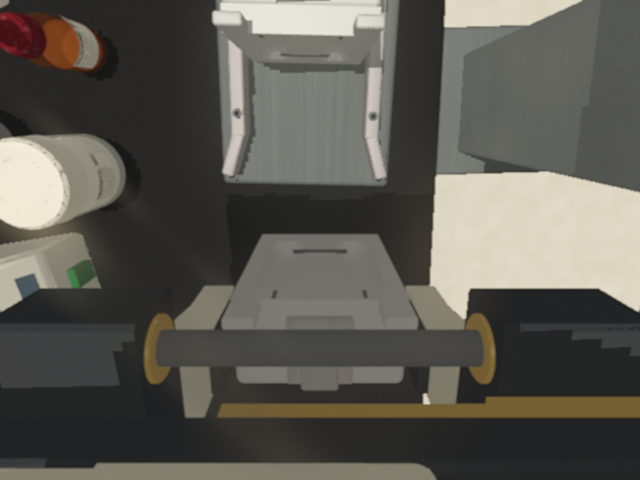

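Run:
```python
from look import *
K,T=cam("wrist")
for n,p,z in (("footL",(262,235),.0584),("footR",(378.5,235.5),.0584),("plL",(223,184),.01),("plR",(388,184),.01),("mouthL",(227,176),.030),("mouthR",(382,178),.030),("railendL",(230,42),.03),("lugL",(212,18),.108),("lugR",(385,21),.108),("railinL",(245,102),.03),("railinR",(366,102),.03),("railinL0",(245,60),.03),("railinR0",(367,60),.03)): print(n,atz(K,T,p,z))
```

```text
footL [0.5005 0.0883 0.0584]
footR [0.4358 0.0904 0.0584]
plL [0.5312 0.0665 0.01  ]
plR [0.4229 0.0695 0.01  ]
mouthL [0.5234 0.0588 0.03  ]
mouthR [0.43   0.0626 0.03  ]
railendL [ 0.5149 -0.0144  0.03  ]
lugL [ 0.5054 -0.0089  0.108 ]
lugR [ 0.442  -0.0061  0.108 ]
railinL [0.5092 0.017  0.03  ]
railinR [0.4399 0.0189 0.03  ]
railinL0 [ 0.5074 -0.0051  0.03  ]
railinR0 [ 0.4395 -0.0032  0.03  ]
```

Request:
move_arm([
  [2,-15,0,0,0,0],
  [1.5,-20,0,0,0,0],
  [1.5,-20,0,0,0,0],
  [0,-20,0,0,0,0],
  [0,-10,0,0,0,0],
])

```text
t: 16.2
eef_pos: [0.4761, 0.0181, 0.2924]
ee_rot: [3.14, 0.005, -1.6]
force: [0.3, 0.8, -2.9]
width: 0.064
```

Request:
move_arm([
  [0,0,0,0,0,0],
  [0,0,-6,0,0,0],
  [0,0,-6,0,0,0],
  [0,0,-6,0,0,0],
  [0,0,-4,0,0,0],
])

```text
t: 16.62
eef_pos: [0.4762, 0.0202, 0.2694]
ee_rot: [3.139, 0.005, -1.599]
force: [0.3, -0.3, -2.5]
width: 0.0638
```

```bash
python3 g.py; python3 -c "
from look import *
look('i7',['half_face','keeper_seat','mould_face','rail_mouth'],('scene','side','wrist'))
a=cv2.resize(cv2.imread('pics/i7_scene.png')[200:320,320:440],None,fx=3.3,fy=3.3,interpolation=2);b=cv2.imread('pics/i7_wrist.png')[:400,130:530]
cv2.imwrite('pics/i7c.png',np.hstack([cv2.resize(a,(400,400)),b]))"
```

```text
t 16.6167 q [ 0.4538  0.1727 -0.5922 -0.008  -0.8057 -0.4761] grasp [0.4758 0.021  0.1101] toolz [-0.0023  0.0053 -1.    ] jaw [-0.9996  0.0278  0.0025] x [-0.0279 -0.9996 -0.0053] F [ 0.2689 -0.3    -2.508 ] w 0.06380653958678739
half_face scene [([168.4, 332.1], 0.94), ([376.0, 244.7], 0.73)]
keeper_seat scene [([172.0, 339.0], 0.78), ([371.7, 247.0], 0.56)]
mould_face scene [([377.0, 253.9], 0.9)]
rail_mouth scene [([361.7, 303.6], 0.71)]
half_face side [([206.0, 314.2], 0.89), ([376.6, 238.3], 0.56)]
keeper_seat side [([366.6, 236.3], 0.84), ([214.8, 325.5], 0.73)]
mould_face side [([374.6, 245.7], 0.62), ([380.7, 231.9], 0.59)]
rail_mouth side [([360.8, 285.3], 0.68)]
half_face wrist [([315.0, 299.1], 0.7), ([318.1, 186.2], 0.33)]
keeper_seat wrist [([317.7, 360.9], 0.85)]
mould_face wrist [([317.1, 252.7], 0.97)]
rail_mouth wrist []
16.6167 [ 0.4538  0.1727 -0.5922 -0.008  -0.8057 -0.4761] [0.4762 0.0202 0.2694] [ 3.1391  0.0053 -1.5987] [ 0.2689 -0.3    -2.508 ] 0.06380653958678739
```

View pics/i7c.png

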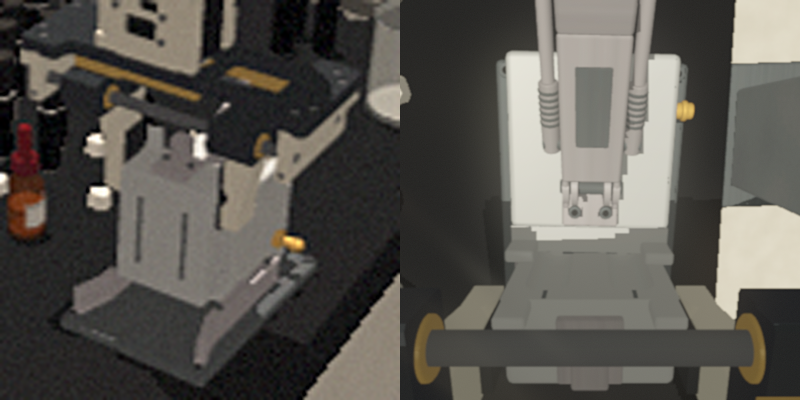

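Request:
move_arm([
  [0,0,-3,0,0,0],
  [0,0,-3,0,0,0],
  [0,0,-3,0,0,0],
  [0,0,-3,0,0,0],
  [0,0,0,0,0,0],
])

```text
t: 17.78
eef_pos: [0.4761, 0.0195, 0.2577]
ee_rot: [3.139, 0.005, -1.6]
force: [-0.6, -0.2, -2.9]
width: 0.064
```

Request:
move_arm([
  [0,0,-3,0,0,0],
  [0,0,-3,0,0,0],
  [0,0,-3,0,0,0],
  [0,0,-2,0,0,0],
  [0,0,0,0,0,0],
])

```text
t: 18.2
eef_pos: [0.4762, 0.0196, 0.247]
ee_rot: [3.139, 0.005, -1.599]
force: [-0.4, -0.3, -2.1]
width: 0.0639
```

Request:
move_arm([
  [0,0,-1,0,0,0],
  [0,0,-1,0,0,0],
  [0,0,-1,0,0,0],
  [0,0,0,0,0,0],
  [0,0,0,0,0,0],
])

```text
t: 18.62
eef_pos: [0.4764, 0.0196, 0.2445]
ee_rot: [3.14, 0.006, -1.599]
force: [0.3, 0.2, -2.6]
width: 0.0633
```

Request:
move_arm([
  [0,0,-1,0,0,0],
  [0,0,-1,0,0,0],
  [0,0,-1,0,0,0],
  [0,0,0,0,0,0],
  [0,0,0,0,0,0],
])

```text
t: 19.03
eef_pos: [0.4763, 0.0196, 0.2441]
ee_rot: [3.141, 0.005, -1.598]
force: [-12.6, 1.3, 31.6]
width: 0.0634
```

Request:
move_arm([
  [0,-2,0,0,0,0],
  [0,-2,0,0,0,0],
  [0,-2,0,0,0,0],
  [0,0,0,0,0,0],
  [0,0,0,0,0,0],
])

```text
t: 19.45
eef_pos: [0.4763, 0.0149, 0.2442]
ee_rot: [-3.141, 0.008, -1.599]
force: [-16.3, 12.8, 32.3]
width: 0.0635
```

Request:
move_arm([
  [0,-1,0,0,0,0],
  [0,-1,0,0,0,0],
  [0,-1,0,0,0,0],
  [0,0,0,0,0,0],
  [0,0,0,0,0,0],
])

```text
t: 19.87
eef_pos: [0.4764, 0.012, 0.2442]
ee_rot: [-3.141, 0.008, -1.599]
force: [-16.5, 14.2, 32.1]
width: 0.064
```

Request:
move_arm([
  [0,0,1,0,0,0],
  [0,0,1,0,0,0],
  [0,0,0,0,0,0],
  [0,-1,0,0,0,0],
  [0,0,0,0,0,0],
])

```text
t: 20.28
eef_pos: [0.4766, 0.0113, 0.2443]
ee_rot: [-3.141, 0.009, -1.6]
force: [-5.9, 15.4, 5.5]
width: 0.0639
```

Request:
move_arm([
  [0,-1,0,0,0,0],
  [0,-1,0,0,0,0],
  [0,0,0,0,0,0],
  [0,0,0,0,0,0],
  [0,0,0,0,0,0],
])

```text
t: 20.7
eef_pos: [0.4767, 0.0105, 0.2443]
ee_rot: [-3.14, 0.012, -1.601]
force: [-10.3, 26.4, 6.1]
width: 0.0638
```

Request:
move_arm([
  [0,-1,0,0,0,0],
  [0,-1,0,0,0,0],
  [0,0,0,0,0,0],
  [0,0,0,0,0,0],
  [0,0,0,0,0,0],
])

```text
t: 21.12
eef_pos: [0.477, 0.009, 0.244]
ee_rot: [-3.14, 0.012, -1.601]
force: [-8.0, 28.8, 2.4]
width: 0.0638
```

Request:
move_arm([
  [0,2,0,0,0,0],
  [0,0,0,0,0,0],
  [0,0,0,0,0,0],
  [0,0,0,0,0,0],
  [0,0,0,0,0,0],
])

```text
t: 21.53
eef_pos: [0.477, 0.0097, 0.2441]
ee_rot: [-3.14, 0.01, -1.6]
force: [-4.2, 17.5, -0.2]
width: 0.064
```

Request:
move_arm([
  [0,0,0,0,0,0],
  [0,0,0,0,0,0],
  [0,0,0,0,0,0],
  [0,0,0,0,0,0],
  [0,0,5,0,0,0],
], claw=0)

```text
t: 21.95
eef_pos: [0.4761, 0.0073, 0.248]
ee_rot: [3.139, 0.005, -1.6]
force: [0.5, 0.0, 0.3]
width: 0.0866
```

Request:
move_arm([
  [0,0,15,0,0,0],
  [0,0,25,0,0,0],
  [0,0,25,0,0,0],
  [0,0,25,0,0,0],
  [0,0,0,0,0,0],
])

```text
t: 22.37
eef_pos: [0.4778, 0.0077, 0.3437]
ee_rot: [-3.135, 0.007, -1.599]
force: [-0.3, -0.4, -0.1]
width: 0.0876
```

```bash
python3 g.py; python3 -c "
from look import *
look('i8',['half_face','keeper_seat','mould_face','loop_bar','lever_tip','lever_pivot','loop_pin'],('scene','side','wrist'))
a=cv2.resize(cv2.imread('pics/i8_side.png')[190:310,310:430],None,fx=3.3,fy=3.3,interpolation=2);b=cv2.imread('pics/i8_wrist.png')[:400,130:530]
cv2.imwrite('pics/i8c.png',np.hstack([cv2.resize(a,(400,400)),b]))"
```

```text
t 22.3667 q [ 0.4273  0.0814 -0.4984 -0.0047 -0.9821 -0.4525] grasp [0.4788 0.0088 0.1844] toolz [ 0.0064  0.0073 -1.    ] jaw [-0.9996  0.0279 -0.0062] x [-0.0278 -0.9996 -0.0074] F [-0.2784 -0.3584 -0.1134] w 0.08760562094682055
half_face scene [([169.7, 332.2], 0.89), ([376.7, 253.9], 0.87)]
keeper_seat scene [([373.1, 253.9], 0.85), ([303.8, 283.8], 0.59)]
mould_face scene [([375.9, 252.6], 0.95), ([374.6, 291.2], 0.74)]
loop_bar scene [([442.8, 232.3], 0.4)]
lever_tip scene [([398.9, 217.8], 0.7), ([442.5, 231.0], 0.23)]
lever_pivot scene [([386.3, 241.9], 0.71)]
loop_pin scene [([390.6, 239.4], 0.51)]
half_face side [([211.1, 316.9], 0.85), ([376.0, 243.8], 0.65)]
keeper_seat side [([367.9, 244.4], 0.93), ([215.2, 324.2], 0.74)]
mould_face side [([375.5, 244.1], 0.71)]
loop_bar side [([387.3, 230.7], 0.41)]
lever_tip side [([364.9, 241.8], 0.56), ([388.5, 208.3], 0.53)]
lever_pivot side [([379.3, 234.2], 0.7), ([370.2, 274.0], 0.24)]
loop_pin side [([383.0, 229.7], 0.55)]
half_face wrist [([313.7, 241.3], 0.92), ([319.9, 201.5], 0.5)]
keeper_seat wrist [([313.3, 276.2], 0.68), ([318.5, 203.5], 0.37)]
mould_face wrist [([315.6, 278.2], 0.68), ([318.9, 235.1], 0.64)]
loop_bar wrist [([324.7, 43.5], 0.96)]
lever_tip wrist [([322.2, 81.0], 0.61)]
lever_pivot wrist [([316.7, 188.4], 0.57)]
loop_pin wrist []
22.3667 [ 0.4273  0.0814 -0.4984 -0.0047 -0.9821 -0.4525] [0.4778 0.0077 0.3437] [-3.1354  0.0074 -1.5986] [-0.2784 -0.3584 -0.1134] 0.08760562094682055
```

View pics/i8c.png

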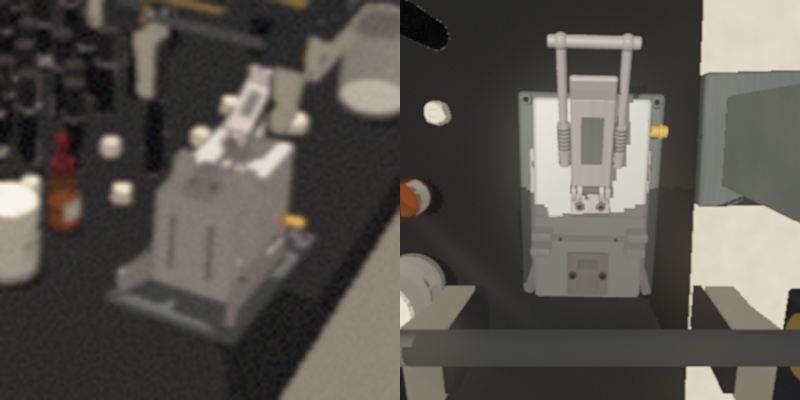

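Halves are joined, with the seam at wrist row 236. The bar spans (278,41)–(371,42) in full wrist coordinates. Now I compute the bar's position.

Run:
```python
from look import *
from scipy.optimize import least_squares
K,T=cam("wrist");o,d=ray(K,T,(324.5,41.5));print("cam",o)
f=T[:3,:3]@[0,0,-1];p=o+d*(.163/(d@f));print("by length",p)
o2,d2=ray(*cam("scene"),(402.4,218));print("tri scene",tri([(o,d),(o2,d2)]))
o3,d3=ray(*cam("side"),(392,212));print("tri side",tri([(o,d),(o3,d3)]))
# mould from this view
for n,q,z in (("pivot",(316.7,188.4),.111),("seam",(317,236),.094),("keepback",(317,294),.094),("lugfixL",(261,225),.108),("keeper nose top",(317,255),.116)): print(n,atz(K,T,q,z))
# geometric: theta, and link so bar in (x,z)
m=np.array([.474,-.005]);yaw=-1.602
def bar(v): 
    th,l=v;a=th-.44;pin=np.array([.03+.015*np.cos(a),.111+.015*np.sin(a)]);b=th+l
    return pin+.057*np.array([np.cos(b),np.sin(b)]),pin
for off in ([0,0],):
  def r(v):
    b,_=bar(v[:2]);tip=[.03+.06*np.cos(v[0])-.007*np.sin(v[0]),.111+.06*np.sin(v[0])+.007*np.cos(v[0])]
    R1=[]
    for C,xy,P in ((cam("wrist"),(324.5,41.5),b),(cam("wrist"),(324,79),tip),(cam("scene"),(402.4,218),b),(cam("scene"),(399,216.5),tip),(cam("side"),(388.5,213),tip),(cam("wrist"),(316.7,188.4),[.03,.111])):
        R1+=list(proj(*C,tf(m+v[2:4],yaw,[P[0],0,P[1]]))[0]-xy)
    return np.array(R1+list(np.array(v[2:4])*500))
  s=least_squares(r,[.8,0,0,0],loss='soft_l1',f_scale=2);b,pin=bar(s.x[:2]);print(s.x,"bar local",b,"pin",pin,"world",tf(m+s.x[2:4],yaw,[b[0],0,b[1]]));print(r(s.x).round(1))
```

```text
cam [ 0.4724 -0.0689  0.3179]
by length [ 0.4691 -0.0996  0.1386]
tri scene (array([ 0.4696, -0.0987,  0.1429]), [np.float64(0.4467355821456581), np.float64(0.4467355821456256)])
tri side (array([ 0.4688, -0.0995,  0.1396]), [np.float64(0.3675213811912382), np.float64(0.36752138119115035)])
pivot [ 0.4743 -0.0349  0.111 ]
seam [ 0.4751 -0.0042  0.094 ]
keepback [0.4762 0.0325 0.094 ]
lugfixL [ 0.5051 -0.0154  0.108 ]
keeper nose top [ 0.4752 -0.0001  0.116 ]
[ 0.4984  0.0402 -0.0014 -0.0002] bar local [0.0939 0.1411] pin [0.045  0.1119] world [ 0.4697 -0.0991  0.1411]
[-1.3  0.2 -0.9  0.3  0.2  0.6  0.7  2.8  1.  -0.7  5.1 -0.7 -0.7 -0.1]
```

Request:
move_arm([
  [-1,-10,0,0,0,0],
  [-1,-10,0,0,0,0],
  [-1,-10,0,0,0,0],
  [-1,-10,0,0,0,0],
  [0,-3,-5,0,0,0],
], claw=110, squeeze=20)

```text
t: 23.98
eef_pos: [0.4723, -0.037, 0.3342]
ee_rot: [-3.142, 0.006, -1.6]
force: [-0.5, -0.1, -0.6]
width: 0.0599
```

Request:
move_arm([
  [0,0,-12,0,0,0],
  [0,0,-12,0,0,0],
  [0,0,-12,0,0,0],
  [0,0,-8,0,0,0],
  [0,0,0,0,0,0],
])

```text
t: 24.4
eef_pos: [0.4717, -0.0359, 0.2877]
ee_rot: [3.137, 0.005, -1.6]
force: [-0.5, -0.5, -0.4]
width: 0.0496
```

```bash
python3 g.py
```

```text
t 24.4 q [ 0.3387  0.143  -0.5763 -0.0081 -0.8539 -0.3629] grasp [ 0.4711 -0.0351  0.1284] toolz [-0.0042  0.005  -1.    ] jaw [-0.9996  0.0294  0.0044] x [-0.0295 -0.9996 -0.0049] F [-0.4954 -0.4931 -0.4173] w 0.04960035145026424
```

Request:
move_arm([
  [0,0,-2,0,0,0],
  [0,0,-2,0,0,0],
  [0,0,-1,0,0,0],
  [0,0,0,0,0,0],
  [0,0,0,0,0,0],
])

```text
t: 24.82
eef_pos: [0.4725, -0.0353, 0.2849]
ee_rot: [3.141, 0.006, -1.599]
force: [-0.3, -0.5, 0.2]
width: 0.0499
```

Request:
move_arm([
  [0,0,-1.5,0,0,0],
  [0,0,-1.5,0,0,0],
  [0,0,0,0,0,0],
  [0,0,0,0,0,0],
  [0,0,0,0,0,0],
])

```text
t: 25.23
eef_pos: [0.4724, -0.0353, 0.2815]
ee_rot: [3.14, 0.006, -1.599]
force: [-0.1, 0.8, -0.1]
width: 0.0498
```

Request:
move_arm([
  [0,0,-1.5,0,0,0],
  [0,0,-1.5,0,0,0],
  [0,0,0,0,0,0],
  [0,0,0,0,0,0],
  [0,0,0,0,0,0],
])

```text
t: 25.65
eef_pos: [0.4724, -0.0354, 0.2785]
ee_rot: [3.14, 0.006, -1.599]
force: [0.7, -0.3, 0.4]
width: 0.0499
```

Request:
move_arm([
  [0,0,-1.5,0,0,0],
  [0,0,-1.5,0,0,0],
  [0,0,0,0,0,0],
  [0,0,0,0,0,0],
  [0,0,0,0,0,0],
])

```text
t: 26.07
eef_pos: [0.4724, -0.0354, 0.2755]
ee_rot: [3.14, 0.006, -1.599]
force: [-0.0, 0.5, -0.7]
width: 0.0499
```

Request:
move_arm([
  [0,0,-1.5,0,0,0],
  [0,0,-1.5,0,0,0],
  [0,0,0,0,0,0],
  [0,0,0,0,0,0],
  [0,0,0,0,0,0],
])

```text
t: 26.48
eef_pos: [0.4724, -0.0353, 0.2725]
ee_rot: [3.14, 0.006, -1.599]
force: [0.3, 0.5, -0.4]
width: 0.0501
```

Request:
move_arm([
  [-1,-2,15,0,0,0],
  [-1,-5,20,0,0,0],
  [0,-13,20,0,0,0],
  [0,-20,0,0,0,0],
  [0,-20,0,0,0,0],
])

```text
t: 26.9
eef_pos: [0.4707, -0.0957, 0.3289]
ee_rot: [-3.14, 0.006, -1.598]
force: [-0.1, -0.2, -0.7]
width: 0.0499
```

Request:
move_arm([
  [0,-5,0,0,0,0],
  [0,0,-7,0,0,0],
  [0,0,-7,0,0,0],
  [0,0,0,0,0,0],
  [0,0,0,0,0,0],
])

```text
t: 27.32
eef_pos: [0.4702, -0.0998, 0.3126]
ee_rot: [3.138, 0.005, -1.599]
force: [-0.1, -0.0, 0.4]
width: 0.0501
```

```bash
python3 g.py; python3 -c "
from look import *
look('b9',['loop_bar','lever_tip'],('scene','side','wrist'))
a=cv2.resize(cv2.imread('pics/b9_side.png')[170:270,340:440],(400,400),interpolation=2);b=cv2.imread('pics/b9_wrist.png')[60:460,130:530]
cv2.imwrite('pics/b9c.png',np.hstack([a,b]))"
```

```text
t 27.3167 q [ 0.1986  0.1244 -0.5299 -0.0074 -0.9187 -0.2221] grasp [ 0.4696 -0.099   0.1533] toolz [-0.0032  0.0054 -1.    ] jaw [-0.9996  0.0279  0.0034] x [-0.028  -0.9996 -0.0053] F [-0.1359 -0.0135  0.4469] w 0.05007977946110071
loop_bar scene [([402.0, 217.8], 0.56), ([387.2, 239.0], 0.25)]
lever_tip scene [([400.1, 215.9], 0.63)]
loop_bar side [([391.9, 213.3], 0.49), ([388.0, 213.2], 0.17)]
lever_tip side [([388.1, 211.3], 0.73)]
loop_bar wrist [([316.2, 310.0], 0.68)]
lever_tip wrist []
27.3167 [ 0.1986  0.1244 -0.5299 -0.0074 -0.9187 -0.2221] [ 0.4702 -0.0998  0.3126] [ 3.1382  0.0053 -1.5988] [-0.1359 -0.0135  0.4469] 0.05007977946110071
```

View pics/b9c.png

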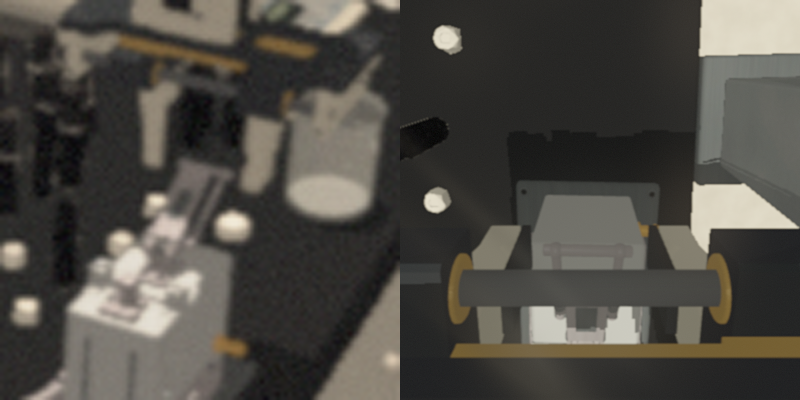

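Request:
move_arm([
  [0,0,0,0,0,0],
  [0,0,0,0,0,0],
  [0,0,0,0,0,0],
  [0,0,0,0,0,0],
  [0,0,0,0,0,0],
], claw=255, squeeze=30)

```text
t: 28.18
eef_pos: [0.4707, -0.1004, 0.3138]
ee_rot: [3.141, 0.006, -1.599]
force: [1.4, -0.1, -0.1]
width: 0.0349
```

```bash
python3 g.py; python3 -c "
from h import *
K,T=cam('wrist');print(atz(K,T,(317.5,310),.141))"
```

```text
t 28.1833 q [ 0.1972  0.1231 -0.5283 -0.0069 -0.9185 -0.2215] grasp [ 0.4707 -0.0995  0.1545] toolz [-0.0002  0.0056 -1.    ] jaw [-0.9996  0.0284  0.0004] x [-0.0284 -0.9996 -0.0056] F [ 1.4167 -0.1432 -0.0792] w 0.0349311164873028
[ 0.46947057 -0.10074006  0.141     ]
```

Request:
move_arm([
  [0,0,0,0,0,0],
  [0,0,0,0,0,0],
  [0,0,0,0,0,0],
  [0,0,0,0,0,0],
  [0,0,0,0,0,0],
])

```text
t: 28.6
eef_pos: [0.4706, -0.1004, 0.3137]
ee_rot: [3.141, 0.006, -1.599]
force: [3.0, -1.9, 0.8]
width: 0.035
```

```bash
python3 g.py; python3 -c "
from look import *
o=look('b10',['loop_bar','lever_tip','loop_pin'],('side','scene','wrist'))
a=cv2.resize(cv2.imread('pics/b10_side.png')[170:270,340:440],(400,400),interpolation=2);b=cv2.imread('pics/b10_wrist.png')[200:400,220:420]
cv2.imwrite('pics/b10c.png',np.hstack([a,cv2.resize(b,(400,400))]))"
```

```text
t 28.6 q [ 0.1973  0.1231 -0.5284 -0.007  -0.9187 -0.2215] grasp [ 0.4705 -0.0995  0.1544] toolz [-0.0005  0.0056 -1.    ] jaw [-0.9996  0.0285  0.0007] x [-0.0285 -0.9996 -0.0056] F [ 2.9627 -1.8666  0.7527] w 0.03498847166524616
loop_bar side [([389.7, 212.6], 0.62)]
lever_tip side [([390.0, 211.6], 0.55), ([372.7, 273.8], 0.41)]
loop_pin side [([374.6, 245.1], 0.33)]
loop_bar scene [([398.7, 218.2], 0.6)]
lever_tip scene [([398.2, 215.4], 0.89)]
loop_pin scene [([387.7, 238.5], 0.62)]
loop_bar wrist [([317.1, 307.9], 0.79)]
lever_tip wrist []
loop_pin wrist []
28.6 [ 0.1973  0.1231 -0.5284 -0.007  -0.9187 -0.2215] [ 0.4706 -0.1004  0.3137] [ 3.1409  0.0056 -1.5993] [ 2.9627 -1.8666  0.7527] 0.03498847166524616
```

Request:
move_arm([
  [0.2,7,9.6,0,0,0],
  [0.3,8.5,7.5,0,0,0],
  [0.3,10,5.6,0,0,0],
  [0.3,10.8,3.6,0,0,0],
  [0,0,0,0,0,0],
], squeeze=40)

```text
t: 29.62
eef_pos: [0.4719, -0.0627, 0.3408]
ee_rot: [-3.141, 0.006, -1.598]
force: [4.6, -0.9, 0.4]
width: 0.0341
```

```bash
python3 g.py; python3 -c "
from look import *
o=look('b11',['loop_bar','lever_tip','loop_pin'],('side','scene','wrist'))
a=cv2.resize(cv2.imread('pics/b11_side.png')[160:260,340:440],(400,400),interpolation=2);b=cv2.imread('pics/b11_wrist.png')[200:400,220:420]
cv2.imwrite('pics/b11c.png',np.hstack([a,cv2.resize(b,(400,400))]))"
```

```text
t 29.6167 q [ 0.2801  0.0836 -0.5026 -0.0068 -0.982  -0.3038] grasp [ 0.4721 -0.0617  0.1815] toolz [ 0.0009  0.0061 -1.    ] jaw [-0.9996  0.0275 -0.0007] x [-0.0275 -0.9996 -0.0061] F [ 4.5776 -0.8948  0.3632] w 0.034139698240928655
loop_bar side [([386.5, 210.5], 0.64)]
lever_tip side [([387.4, 212.6], 0.48), ([366.6, 265.0], 0.23)]
loop_pin side [([382.5, 230.3], 0.56)]
loop_bar scene [([394.8, 213.8], 0.47)]
lever_tip scene [([397.2, 218.8], 0.54)]
loop_pin scene [([390.0, 242.0], 0.48)]
loop_bar wrist [([316.1, 308.6], 0.8)]
lever_tip wrist [([319.7, 238.2], 0.65), ([317.7, 310.5], 0.59)]
loop_pin wrist []
29.6167 [ 0.2801  0.0836 -0.5026 -0.0068 -0.982  -0.3038] [ 0.4719 -0.0627  0.3408] [-3.1409  0.0061 -1.5983] [ 4.5776 -0.8948  0.3632] 0.034139698240928655
```

View pics/b11c.png

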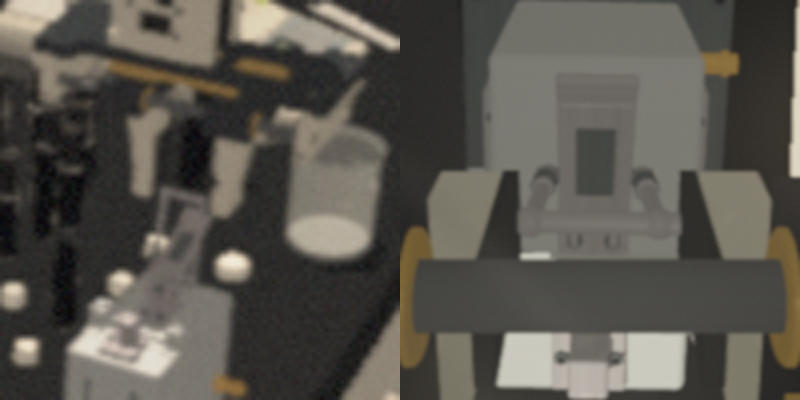

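Request:
move_arm([
  [0.5,11.3,1.4,0,0,0],
  [0.5,11.4,-0.9,0,0,0],
  [0.4,10.9,-3.2,0,0,0],
  [0.4,10.1,-5.2,0,0,0],
  [0,0,0,0,0,0],
])

```text
t: 30.63
eef_pos: [0.4739, -0.0191, 0.3317]
ee_rot: [-3.141, 0.006, -1.598]
force: [5.8, -1.5, 1.8]
width: 0.0337
```

Request:
move_arm([
  [0,12,-0.4,-4,0,0],
  [0,11.9,-1.3,-4,0,0],
  [0,11.8,-2.1,-4,0,0],
  [0,11.7,-2.9,-4,0,0],
  [0,11.4,-3.7,-4,0,0],
])

```text
t: 31.05
eef_pos: [0.4735, 0.0392, 0.322]
ee_rot: [-3.13, -0.347, -1.601]
force: [5.8, -2.0, 0.6]
width: 0.0334
```

```bash
cat > b.py <<'E'
from look import *
st=arm.get_state();Rm=R.from_euler('xyz',st["ee_rot"]).as_matrix();b=np.array(st["eef_pos"])+Rm[:,2]*.1727
d=b[:2]-np.array([.474,-.005]);c,s=np.cos(-1.602),np.sin(-1.602);print("bar(FK) local",np.r_[c*d[0]+s*d[1],-s*d[0]+c*d[1],b[2]]*1e3)
arm.grab_frame("wrist");K,T=cam("wrist",st)
print("bar px expected",proj(K,T,b)[0],[(a["xy"],round(a["score"],2)) for a in arm.spot_point("loop_bar","wrist")[:2]],[(a["xy"],round(a["score"],2)) for a in arm.spot_point("lever_tip","wrist")[:2]],[(a["xy"],round(a["score"],2)) for a in arm.spot_point("keeper_seat","wrist")[:2]])
print(st["t"],st["eef_pos"],st["ee_rot"],st["force"],st["width"])
E
python3 b.py
```

```text
bar(FK) local [ 14.4956   0.1304 159.5739]
bar px expected [314.8123 312.8835] [([317.1, 309.4], 0.83)] [([323.7, 161.5], 0.88)] [([312.6, 372.5], 0.88), ([315.1, 395.8], 0.35)]
31.05 [0.4735 0.0392 0.322 ] [-3.1304 -0.3468 -1.6006] [ 5.8377 -1.9614  0.6306] 0.03338697416937458
```

Request:
move_arm([
  [0.3,9.5,-7,0,0,0],
  [0.4,8,-4,0,0,0],
  [0.4,8,-4,0,0,0],
  [0.4,8,-6,0,0,0],
  [0.3,8,-6,0,0,0],
])

```text
t: 31.67
eef_pos: [0.4752, 0.0796, 0.2944]
ee_rot: [-3.133, -0.346, -1.601]
force: [8.6, -5.2, 0.8]
width: 0.0341
```

```bash
python3 b.py
```

```text
bar(FK) local [-26.0682   0.0731 131.95  ]
bar px expected [314.814 312.895] [([312.2, 312.0], 0.72)] [([315.3, 212.1], 0.95), ([313.1, 260.7], 0.52)] [([310.8, 301.6], 0.78)]
31.6667 [0.4752 0.0796 0.2944] [-3.133  -0.3458 -1.6007] [ 8.5724 -5.2495  0.8156] 0.034145936630339664
```

Request:
move_arm([
  [0,3,-3,0,0,0],
  [0,0,-5,0,0,0],
  [0,0,-5,0,0,0],
  [0,0,-3,0,0,0],
  [0,0,0,0,0,0],
])

```text
t: 32.28
eef_pos: [0.4755, 0.0831, 0.2784]
ee_rot: [-3.132, -0.344, -1.6]
force: [7.4, -2.3, 1.6]
width: 0.0339
```

Request:
move_arm([
  [0,0,-3,0,0,0],
  [0,0,-3,0,0,0],
  [0,0,-2,0,0,0],
  [0,0,0,0,0,0],
  [0,0,0,0,0,0],
])

```text
t: 32.7
eef_pos: [0.4755, 0.0831, 0.2708]
ee_rot: [-3.132, -0.344, -1.6]
force: [7.7, -2.0, 1.5]
width: 0.0338
```

```bash
python3 b.py
```

```text
bar(FK) local [-29.8995   0.5747 108.249 ]
bar px expected [314.8124 312.8938] [([312.9, 310.0], 0.75)] [([310.0, 278.8], 0.57)] [([311.8, 296.4], 0.88)]
32.7 [0.4755 0.0831 0.2708] [-3.1319 -0.344  -1.6004] [ 7.6821 -2.0152  1.489 ] 0.03384873492928987
```

Request:
move_arm([
  [0,0,-2,0,0,0],
  [0,0,-2,0,0,0],
  [0,0,0,0,0,0],
  [0,0,0,0,0,0],
  [0,0,0,0,0,0],
])

```text
t: 33.32
eef_pos: [0.4756, 0.0832, 0.2669]
ee_rot: [-3.132, -0.344, -1.6]
force: [7.6, -1.2, 1.3]
width: 0.0341
```

Request:
move_arm([
  [0,-2,0,0,0,0],
  [0,-2,0,0,0,0],
  [0,-2,0,0,0,0],
  [0,0,0,0,0,0],
  [0,0,0,0,0,0],
])

```text
t: 33.73
eef_pos: [0.4756, 0.0775, 0.2668]
ee_rot: [-3.131, -0.342, -1.601]
force: [6.4, 1.5, 0.1]
width: 0.0342
```

```bash
python3 b.py
```

```text
bar(FK) local [-24.5298   0.8648 104.1432]
bar px expected [314.8118 312.8941] [] [([315.7, 271.6], 0.7)] [([310.9, 310.2], 0.64)]
33.7333 [0.4756 0.0775 0.2668] [-3.1313 -0.3425 -1.6006] [6.4281 1.451  0.1362] 0.03417773467647175
```

Request:
move_arm([
  [0,-1.5,0,0,0,0],
  [0,-1.5,0,0,0,0],
  [0,0,0,0,0,0],
  [0,0,0,0,0,0],
  [0,0,0,0,0,0],
])

```text
t: 34.35
eef_pos: [0.4756, 0.0746, 0.2668]
ee_rot: [-3.131, -0.342, -1.601]
force: [6.3, 2.0, 1.0]
width: 0.0341
```

Request:
move_arm([
  [0,-1.5,0,0,0,0],
  [0,-1.5,0,0,0,0],
  [0,0,0,0,0,0],
  [0,0,0,0,0,0],
  [0,0,0,0,0,0],
])

```text
t: 34.77
eef_pos: [0.4757, 0.0723, 0.2668]
ee_rot: [-3.13, -0.341, -1.601]
force: [2.7, 7.9, 2.1]
width: 0.0341
```

```bash
python3 b.py
python3 - <<'E'
from look import *
look('k',['loop_bar','lever_tip','loop_pin','keeper_seat','lever_pivot'],('scene','side'))
E
```

```text
bar(FK) local [-19.6042   1.2459 104.0703]
bar px expected [314.8104 312.8933] [] [([318.6, 223.6], 0.58)] [([312.8, 313.7], 0.66)]
34.7667 [0.4757 0.0723 0.2668] [-3.1305 -0.3406 -1.6007] [2.6594 7.8755 2.1311] 0.0340547652454699
loop_bar scene [([371.6, 254.2], 0.62)]
lever_tip scene [([375.0, 256.2], 0.6), ([325.9, 268.4], 0.26)]
loop_pin scene []
keeper_seat scene [([168.4, 341.6], 0.9), ([373.1, 257.3], 0.75)]
lever_pivot scene []
loop_bar side [([373.2, 245.4], 0.45)]
lever_tip side []
loop_pin side []
keeper_seat side [([368.2, 242.5], 0.94), ([211.4, 324.0], 0.66)]
lever_pivot side [([378.6, 231.3], 0.56), ([373.5, 243.6], 0.54)]
34.9667 [ 0.6571  0.2181 -0.7072  0.3489 -0.8886 -0.9393] [0.4757 0.0723 0.2668] [-3.1305 -0.3407 -1.6006] [2.7891 7.6617 1.9411] 0.033429108406392585
```

Request:
move_arm([
  [0,0,2,0,0,0],
  [0,0,2,0,0,0],
  [0,0,2,0,0,0],
  [0,0,0,0,0,0],
  [0,0,0,0,0,0],
])

```text
t: 35.98
eef_pos: [0.4756, 0.0722, 0.2726]
ee_rot: [-3.131, -0.341, -1.601]
force: [4.0, 7.7, -1.2]
width: 0.0337
```

```bash
python3 b.py
```

```text
bar(FK) local [-19.4865   1.1295 109.8854]
bar px expected [314.8108 312.8941] [([316.7, 309.4], 0.77)] [([315.5, 186.3], 0.95), ([317.0, 265.7], 0.23)] [([314.6, 311.1], 0.81)]
35.9833 [0.4756 0.0722 0.2726] [-3.1308 -0.3408 -1.6007] [ 4.0351  7.6844 -1.1796] 0.033681396179643774
```

Request:
move_arm([
  [0,0,1.5,0,0,0],
  [0,0,1.5,0,0,0],
  [0,0,0,0,0,0],
  [0,0,0,0,0,0],
  [0,0,0,0,0,0],
])

```text
t: 36.6
eef_pos: [0.4755, 0.072, 0.2755]
ee_rot: [-3.131, -0.341, -1.601]
force: [5.0, 5.9, -3.5]
width: 0.0342
```

```bash
python3 b.py
```

```text
bar(FK) local [-19.2212   1.0159 112.7519]
bar px expected [314.8114 312.8946] [([318.5, 312.2], 0.69)] [([316.9, 166.7], 0.71)] []
36.6 [0.4755 0.072  0.2755] [-3.1312 -0.3412 -1.6006] [ 5.0115  5.9043 -3.5337] 0.034170333357157086
```

Run:
```python
from look import *
K=np.array(arm.calibration("wrist")["intrinsics"]);Mt=np.array(arm.calibration("wrist")["mount"])
def W(p,r):
    T=np.eye(4);T[:3,:3]=R.from_euler('xyz',r).as_matrix();T[:3,3]=p;return T@Mt
A=W([.4757,.0723,.2668],[-3.1305,-.3406,-1.6007]);B=W([.4756,.0722,.2726],[-3.1308,-.3408,-1.6007]);C=W([.4755,.072,.2755],[-3.1312,-.3412,-1.6006])
p,e=tri([ray(K,A,(318.6,223.6)),ray(K,B,(315.5,186.3)),ray(K,C,(316.9,166.7))]);print("lever tip static?",p,e)
m=np.array([.4726,-.005])
for th in np.arange(1.2,2.5,.1):
    P=tf(m,-1.602,[.03+.06*np.cos(th)-.007*np.sin(th),0,.111+.06*np.sin(th)+.007*np.cos(th)])
    print(round(th,2),P,[proj(K,T,P)[0].round(0) for T in (A,B,C)])
seat=tf(m,-1.602,[-.0185,0,.1025]);print("seat",[proj(K,T,seat)[0].round(1) for T in (A,B,C)])
for z in (.1727,.178,.183): print(z,proj(K,Mt,[[0,0,z]]))
```

```text
lever tip static? [ 0.4716 -0.005   0.2891] [np.float64(0.10944847426886492), np.float64(0.23141904596680135), np.float64(0.1602573595253197)]
1.2 [ 0.4712 -0.0502  0.1695] [array([321.,  97.]), array([321., 106.]), array([320., 111.])]
1.3 [ 0.4714 -0.0443  0.1707] [array([321., 118.]), array([321., 126.]), array([320., 130.])]
1.4 [ 0.4716 -0.0383  0.1713] [array([321., 139.]), array([321., 146.]), array([320., 150.])]
1.5 [ 0.4717 -0.0322  0.1713] [array([321., 163.]), array([320., 168.]), array([320., 172.])]
1.6 [ 0.4719 -0.0262  0.1708] [array([321., 186.]), array([320., 191.]), array([320., 193.])]
1.7 [ 0.4721 -0.0203  0.1696] [array([321., 209.]), array([320., 213.]), array([320., 215.])]
1.8 [ 0.4723 -0.0145  0.1678] [array([321., 232.]), array([320., 234.]), array([320., 236.])]
1.9 [ 0.4725 -0.009   0.1655] [array([321., 253.]), array([320., 254.]), array([320., 255.])]
2.0 [ 0.4726 -0.0037  0.1626] [array([320., 273.]), array([320., 273.]), array([320., 273.])]
2.1 [0.4728 0.0013 0.1593] [array([320., 290.]), array([320., 289.]), array([320., 289.])]
2.2 [0.4729 0.006  0.1554] [array([320., 305.]), array([320., 304.]), array([320., 303.])]
2.3 [0.4731 0.0102 0.1511] [array([320., 318.]), array([320., 316.]), array([320., 315.])]
2.4 [0.4732 0.014  0.1464] [array([321., 328.]), array([320., 325.]), array([320., 325.])]
seat [array([321.2, 309.7]), array([320.9, 308.4]), array([320.6, 308.3])]
0.1727 [[314.8114 312.8947]]
0.178 [[314.9392 307.2906]]
0.183 [[315.053  302.2983]]
```

Request:
move_arm([
  [0,0,1.5,0,0,0],
  [0,0,1.5,0,0,0],
  [0,0,0,0,0,0],
  [0,0,0,0,0,0],
  [0,0,0,0,0,0],
])

```text
t: 37.22
eef_pos: [0.4754, 0.0717, 0.2785]
ee_rot: [-3.131, -0.342, -1.601]
force: [5.0, 3.4, -1.5]
width: 0.0341
```

```bash
python3 b.py
```

```text
bar(FK) local [-18.8668   0.8678 115.8255]
bar px expected [314.812  312.8952] [] [([316.3, 152.3], 0.86)] [([312.2, 311.6], 0.98), ([317.9, 361.5], 0.49)]
37.2167 [0.4754 0.0717 0.2785] [-3.1315 -0.3418 -1.6007] [ 5.0315  3.388  -1.4621] 0.03412752507634686
```

Run:
```python
from look import *
K=np.array(arm.calibration("wrist")["intrinsics"]);Mt=np.array(arm.calibration("wrist")["mount"])
def W(p,r):
    T=np.eye(4);T[:3,:3]=R.from_euler('xyz',r).as_matrix();T[:3,3]=p;return T@Mt
for n,p,r,x in (("m30",[.4755,.0831,.2708],[-3.1319,-.344,-1.6004],(311.8,296.4)),("m24",[.4756,.0775,.2668],[-3.1313,-.3425,-1.6006],(310.9,310.2)),("A",[.4757,.0723,.2668],[-3.1305,-.3406,-1.6007],(312.8,313.7)),("B",[.4756,.0722,.2726],[-3.1308,-.3408,-1.6007],(314.6,311.1)),("D",[.4754,.0717,.2785],[-3.1315,-.3418,-1.6007],(312.2,311.6))):
    print(n,atz(K,W(p,r),x,.1025))
print("scene",atz(*cam("scene"),(373.1,257.3),.1025),atz(*cam("scene"),(373.1,253.9),.1025))
st=arm.get_state();im=arm.grab_frame("wrist");T=cam("wrist",st)
for k in ("keeper_seat","half","loop_bar","lever_tip","loop_pin"):
    for a in arm.masks_of(k,"wrist")[:2]:
        ys,xs=np.nonzero(a["pixels"]);print(k,round(a["score"],2),a["pixels"].sum(),xs.min(),xs.max(),ys.min(),ys.max())
for k in ("half_face","mould_face"): print(k,[(a["xy"],round(a["score"],2)) for a in arm.spot_point(k,"wrist")[:2]])
for k,P in (("seat",[-.0185,0,.1025]),("nose back top",[-.022,0,.116]),("stem",[-.016,0,.116]),("face",[0,0,.094]),("lug",[0,.0265,.108])): print(k,proj(*T,tf([.4735,-.005],-1.602,P))[0].round(1))
def ink(x0,y0,w,h,nx,ny):
    g=cv2.cvtColor(im,cv2.COLOR_RGB2GRAY)[y0:y0+h,x0:x0+w];g=cv2.resize(g,(nx,ny),interpolation=cv2.INTER_AREA);print("cols",x0,x0+w,"rows",y0,y0+h)
    for r in g: print(' '.join(f"{v:3d}" for v in r))
ink(260,130,120,260,20,52)
```

```text
m30 [0.4767 0.0184 0.1025]
m24 [0.4773 0.0185 0.1025]
A [0.4768 0.0151 0.1025]
B [0.476  0.0146 0.1025]
D [0.4769 0.0148 0.1025]
scene [0.4756 0.0244 0.1025] [0.4819 0.0126 0.1025]
keeper_seat 0.94 4229 243 389 266 328
keeper_seat 0.34 3864 278 360 166 318
half 0.77 4314 242 389 265 329
loop_bar 0.6 2185 280 360 225 318
lever_tip 0.77 7488 278 360 147 318
loop_pin 0.65 3909 278 360 166 318
half_face [([313.0, 272.3], 0.69)]
mould_face [([317.2, 266.5], 0.72), ([314.6, 271.7], 0.51)]
seat [318.4 308.4]
nose back top [318.  320.5]
stem [318.1 306.1]
face [318.8 267.2]
lug [258.5 267.2]
cols 260 380 rows 130 390
211 212 212 212 211 211 211 211 211 211 210 210 210 210 210 209 209 209 208 208
212 213 212 212 212 212 212 212 212 211 211 211 211 210 210 210 210 210 209 208
213 213 213 213 213 213 213 213 213 212 212 212 212 212 211 211 211 210 210 209
214 214 214 214 197 190 191 191 192 192 194 192 196 195 199 212 211 211 210 209
215 215 215 211 176 179 180 180 180 181 181 181 181 180 176 201 212 211 211 210
216 216 216 215 168 131 131 130 132 135 137 138 138 140 148 209 212 212 211 210
217
[... 2976 characters left out ...]
 119 119 119 119 120 119 120 120 120 120 119 119 119 119 119
118 118 118 118 118 119 119 119 119 119 119 119 119 119 120 119 119 119 119 119
115 115 115 115 115 115 115 115 116 116 116 116 116 116 116 116 116 115 115 115
104 104 104 104 104 105 105 105 105 105 105 105 105 105 105 105 105 105 105 105
 63  62  76  78  80  80  80  81  81  81  81  80  80  80  80  79  80  76  63  64
 47  44  62  64  66  67  68  70  72  72  73  71  72  72  72  72  73  70  46  48
 47  43  38  38  39  39  41  43  45  46  46  44  44  44  45  46  46  46  44  47
 47  43  39  38  38  38  38  39  41  42  42  42  40  39  39  38  38  39  43  46
 48  43  39  38  37  37  37  37  38  40  41  41  40  39  38  38  38  37  42  45
```

```bash
cat > asc.py <<'E'
import cv2,numpy as np,sys
def asc(f,x0,x1,y0,y1,sx=2,sy=3):
    g=cv2.imread(f,0)[y0:y1,x0:x1];g=cv2.resize(g,((x1-x0)//sx,(y1-y0)//sy),interpolation=cv2.INTER_AREA);ch=" .:-=+ox*%#@"
    g=np.clip((g.astype(int)-50)*len(ch)//190,0,len(ch)-1)
    for i,r in enumerate(g): print(f"{y0+i*sy:4d} "+''.join(ch[v] for v in r))
E
python3 - <<'E'
from look import *
from asc import asc
im=arm.grab_frame("wrist");cv2.imwrite("pics/w12.png",im[:,:,::-1]);asc("pics/w12.png",236,400,256,332,1,2)
E
```

```text
256      .:-==+ox*****%********%%%%%%%**%%%%%#@#%*x****xox%#@@#xo+oo+o%#@@@@@@@@@@@@@@@@@@@@@@@@@@@@@@@@@@@@@@@@#%xx****xxo++++o*########################%x+========-:..
 258      .:-=+o%#############%%%%%%%%*o+==++o%##%*x****xox%@@@#xo+oo+o%#@@@@@@@@@@@@@@@@@@@@@@@@@@@@@@@@@@@@@@@##*xx****xxo++++o*###%%%%%%%%%%%%%%%%%%%%%*o+++======-:. 
 260      .:-=+x%####################%*o+==++o*##%******xox%#@@#xo+oo+o%#@@@@@@@@@@@@@@@@@@@@@@@@@@@@@@@@@@@@@@@@#*xx****xxo++++o*#%x+o*%%#%%%%%%%%%%%%%%*****o+=====-:. 
 262      .:-=+x%####################%*o===+++o*#%******xoo%#@@#xo+oo+o%#@@@@@@@@@@@@@@@@@@@@@@@@@@@@@@@@@@@@@@@@#*xx****xxo++++o*%*o+o*################%%%%%*x+=====-:. 
 264      .:-=+o*%%%%%%%%%%%%%%%%%###%*o===+++o*#%******xox%#@@#xo+oooo%#@@@@@@@@@@@@@@@@@@@@@@@@@@@@@@@@@@@@@@@@#*xx****xxo++++o*%*o+o*%#################%%%*x+=====-:. 
 266      .-ox********************xxxo+=-==++++x**x****xxoo*%%%*o+++++o*%#########@@@@@@@##@@@####################*xx****xooox*%%##%o+o*%##################%%*x+=====-:. 
 268      :+*%%%%%%%%%%%%%%%%%%%%%*x+-:::-=++===+ox****xxo+=------------=========
[... 4658 characters left out ...]
====================
 324 =======================:...........        .:=+++++==-=================oxxxxxxxx**%%%%******%*x+===========++++++++++++++=-.                   .-===================
 326 -=====================-.   ........        .-=++++====================+x%%%%%%%%%%%%%%%%%%%%%%*o=====++++o****************x=.                   :-==================
 328 ----------------------:.....................:-=====-------------------=ox******xxxxxxxxxxxxxxxx+===++oxoox****************x+:                   .:------------------
 330 .:::::::::::::::::::::::::::::::::::::::::::::::::::::::::::::::::::::::------------------------:------:::-----------------:::::::::::::::::::::::::::::::::::::::::
```

Request:
move_arm([
  [0,3,0,0,0,0],
  [0,3,0,0,0,0],
  [0,0,-3,0,0,0],
  [0,0,-3,0,0,0],
  [0,0,0,0,0,0],
])

```text
t: 38.28
eef_pos: [0.4753, 0.0769, 0.2723]
ee_rot: [-3.133, -0.345, -1.6]
force: [8.8, -2.2, -1.5]
width: 0.034
```

Request:
move_arm([
  [0,-2,0,0,0,0],
  [0,-2,0,0,0,0],
  [0,-2,0,0,0,0],
  [0,0,0,0,0,0],
  [0,0,0,0,0,0],
])

```text
t: 38.7
eef_pos: [0.4755, 0.0721, 0.2725]
ee_rot: [-3.131, -0.341, -1.601]
force: [2.4, 7.1, -2.3]
width: 0.0341
```

Request:
move_arm([
  [0,-2,0,0,0,0],
  [0,-2,0,0,0,0],
  [0,0,0,0,0,0],
  [0,0,0,0,0,0],
  [0,0,0,0,0,0],
])

```text
t: 39.12
eef_pos: [0.4756, 0.0702, 0.2725]
ee_rot: [-3.129, -0.335, -1.601]
force: [-7.9, 24.6, 1.9]
width: 0.0338
```

```bash
python3 b.py
python3 - <<'E'
from look import *
from asc import asc
im=arm.grab_frame("wrist");cv2.imwrite("pics/w13.png",im[:,:,::-1]);asc("pics/w13.png",256,380,270,332,1,2)
E
```

```text
bar(FK) local [-18.3473   1.4864 109.4626]
bar px expected [314.8076 312.8932] [([318.1, 311.7], 0.72)] [([319.9, 181.5], 0.65)] [([314.3, 312.7], 0.55)]
39.1167 [0.4756 0.0702 0.2725] [-3.129  -0.3355 -1.6009] [-7.8896 24.6344  1.9078] 0.033787692262839265
 270 #%%%%%%%%%*x+===++++o%#@#%*****xxo+++oooo+o*##########################%%%%%%%%%%%%%%%%%%%%*xxx***xxoo++o*****o+++oxxxxxxxxxx
 272 #########%*x+===++++o%#@#%*x***xxo+++oooooo%#@@@@@@@@@@@@@@@@@@@@@@@@@@@@@@@@@@@@@@@@@@@@##*xx***xxoo+o*###%x++x*%%%%%%%****
 274 #########%*x+===++++o%#@#%*x***xxo+++oooooo%#@@@@@@@@@@@@@@@@@@@@@@@@@@@@@@@@@@@@@@@@@@@@##*xx***xxoo+o*###*o+ox%###########
 276 #########%*x+===++++o*#@#%xx***xxo+++oooooo%#@@@@@@@@@@@@@@@@@@@@@@@@@@@@@@@@@@@@@@@@@@@@#%*xx***xxoo+o*###*o+o*%###########
 278 *%%********xx*%%%%%%%%###%*x***xxo+++oooooo%#@@@@@@@@@@@@@@@@@@@@@@@@@@@@@@@@@@@@@@@@@@@@#%*xx***xxoo+o*###%x+o*%###########
 280 ############@@@@@@@@@@@@#%xx***xxo++++++++o*#@@##@#@@################@@@@@@@@@@@@@@@@@@@##%xxx***xxoo+o*####%xxx*%%%%%%%%%%%
 282 @@@@@@@@@@@@@@@@@@@@@@#%**xx**xxxooo+===++oxxxxxxxxxxxxxx
[... 2487 characters left out ...]
==============++++======++++=:                  :-
 322 ===-:................  .-=+++++++================================---=----===============++oooooooooooo+:                  .:
 324 ===:.................  .-=+++++++=====================++++++++++++++++++++++++++++++++=+x%###########%*=.                  .
 326 ==-.................. ..-=+++++++=================+ox*%%%%%%%%%%%%%%%%%%%%%%%%%%%%%%**oo*#############%+.                   
 328 --:.....................-========---------=========ox**************xxxxxxxx*xxxxxxxxxx+=o*************x+:..............     
 330 ::::::::::::::::::::::::::::::::::::::::::::::::::::----------------------------------:::--------------:::::::::::::::::::::
```

Run:
```python
import cv2,numpy as np
for f in ("pics/w12.png","pics/w13.png"):
    g=cv2.imread(f,0)[304:332,276:364].astype(int);ch="0123456789ABCDEFGHIJKLMNOPQRSTUVWXYZ"
    print(f)
    for i,r in enumerate(g): print(304+i,''.join(ch[min(35,max(0,(v-80)//3))] for v in r))
```

```text
pics/w12.png
304 00049AABBBAAA9AA9AAAABBBISZZZZZZZZZZZZZZZZZZZZZZZZZYRGBCEGMTWXYXUOIIMRVXYYWTPJGFIQTK4000
305 00059AABAAAA99AAAAAAAAABISZZZZZZZZZZZZZZZZZZZZZZZZZYRGBEIKLOPQQPOLJKNRUWXXVTOKHGIKLE3000
306 0006ABABABAAAAABBBBBBBBCJTZZZZZZZZZZZZZZZZZZZZZZZZZYSICFKMLLLLLLMNOOQSTVVVTROMKLLLKF7000
307 0006ABBBBBAAAABBBBCBBBBDJTZZZZZZZZZZZZZZZZZYYYYYYYXVPIDDFGGGFFFGKQSRSTUVVUUSQONPPQPLC000
308 0006ABBCCCBBABBCCCCCCCCDHQXZZZZZZZZZZWQNNNNNNMMNMMMKHDBBCCBBCBBDLSVUUVWXWWVTSQQSTTTQH300
309 0006ABCCDCBBAABCCCCCCDCCEHLNOOONOOOONLGDDDDEDEDEDDDCBACCCCCCCCBENVXWVWYZZZXVTRSUWWVTJ400
310 0007ABCCDCBAABCDCDDDDDDCBBCDEDDDDEEEEEDDDCDDDDDDDDDCBBCDDDDDDDDFPXZXWXZZZZYWURRTUVURI400
311 0006ABBBBBAAABBCCCCCDDCCBBCCDCCCDDDDDDDDDDEDDDDEDDDCBBDDEEEEEEEGNVXVTUWZZZWTQNKKLLKIB000
312 0006ABBBBBAAAABBCCCCCCCCBBCDDCDDDDDDDDDDDDDDDDDDDDDCBBCEDEEEEEEEIMMLJJLNONKJHFCDEEEC6000
313 0005ABABAAAAAABBBBBBBBBBABCDCCCCCDDDDDDDDDDDCDDDDDCCBBCCDDDDDDDDDDDCBBBCCCCBAABDDDDB5000
314 00059AAAAAA99AAAA9AAAAAAABCCCCCCCCCCCCCCCCCCCCCCCCCBBABBCCCCCCBCCCBBBAAABBAAAAACCCCB5000
315 000289AAAA9999A86566579BBBBBBBBBBBBBBBBBBBCBBBBCCBBBBAAAAAAA
[... 3433 characters left out ...]
CCCCDDDCCCBBCDEFFGFFFFFFFFECFOYZZZZZZZZZZZZWE0000
325 00005EIIIIIIGECDEEDEEEFFFFFFFEEEFJNPQPPPPPPPPPOOOOOOOPPPPPPOOOOOOMHIUZZZZZZZZZZZZZZF0000
326 00006FIIIIIIHECDEEEEEFFFFFFFFFGJPVZZZZZZZZZZZZZZZZZZZZZZZZZZZZZZZWPLXZZZZZZZZZZZZZZI0000
327 00007GIIIIIIGECDDEEEEFFFFFFFFFIQZZZZZZZZZZZZZZZZZZZZZZZZZZZZZZZZZZRMXZZZZZZZZZZZZZZM0000
328 00007EGGGGGGFDBBCCCCDDEEEDEEDEGQZZZZZZZZZZZZZZZZZZZZZZZZZZZZZZZZZXPJUZZZZZZZZZZZZZZL2000
329 000159AAAAAA987777888889889998AHORRRRRRRRQQRRRQQQQPPQQQQQQQQQPQQPMGCKSVVVVVVVVVUVUPE1000
330 32233444444444334334344444444446ABBBBBBABABABAAAAAAAAAABBBBAAAAAA8658BCDCCCCCCCCCCA52111
331 4443433333332333333333333333333333333333333333333333333333333333333333332333333332232233
```

Request:
move_arm([
  [0,1.5,-1.5,0,0,0],
  [0,0.5,-1.5,0,0,0],
  [0,0,0,0,0,0],
  [0,0,0,0,0,0],
  [0,0,0,0,0,0],
])

```text
t: 39.78
eef_pos: [0.476, 0.0713, 0.2702]
ee_rot: [-3.129, -0.338, -1.601]
force: [-1.8, 15.0, 5.6]
width: 0.0338
```

Request:
move_arm([
  [0,0,0,0,0,0],
  [0,0,0,0,0,0],
  [0,0,0,0,0,0],
  [0,0,0,0,0,0],
  [0,0,0,0,0,0],
], claw=90)

```text
t: 40.2
eef_pos: [0.4753, 0.0696, 0.2696]
ee_rot: [-3.132, -0.342, -1.601]
force: [3.8, 4.0, 0.2]
width: 0.0558
```

Request:
move_arm([
  [0,2,5,0,0,0],
  [0,4,12,0,0,0],
  [0,6,18,0,0,0],
  [0,7,20,0,0,0],
  [0,7,20,0,0,0],
])

```text
t: 40.62
eef_pos: [0.4739, 0.0943, 0.3448]
ee_rot: [-3.136, -0.346, -1.601]
force: [-0.3, 1.3, -0.6]
width: 0.0566
```

```bash
python3 b.py;  python3 - <<'E'
from look import *
from asc import asc
look('r14',['loop_bar','lever_tip','loop_pin','keeper_seat'],('wrist','scene','side'))
for k in("loop_bar","lever_tip","half"):
    for a in arm.masks_of(k,"wrist")[:1]:
        ys,xs=np.nonzero(a["pixels"]);print(k,round(a["score"],2),xs.min(),xs.max(),ys.min(),ys.max())
st=arm.get_state();T=cam("wrist",st)
for k,P in (("seat",[-.0185,0,.1025]),("nose back",[-.022,0,.116]),("pivot",[.03,0,.111])): print(k,proj(*T,tf([.4735,-.005],-1.602,P))[0].round(1))
for th in np.arange(1.2,2.6,.1): print(round(th,1),proj(*T,tf([.4735,-.005],-1.602,[.03+.06*np.cos(th)-.007*np.sin(th),0,.111+.06*np.sin(th)+.007*np.cos(th)]))[0].round(0),end=" ")
asc("pics/r14_wrist.png",240,400,120,330,2,4)
E
```

```text
bar(FK) local [-40.764   -2.2552 182.2698]
bar px expected [314.8125 312.8957] [([309.8, 261.9], 0.8)] [([313.0, 167.9], 0.8)] [([308.3, 265.8], 0.93)]
40.6167 [0.4739 0.0943 0.3448] [-3.1364 -0.3457 -1.6011] [-0.2697  1.2924 -0.5878] 0.05656564634783454
loop_bar wrist [([314.1, 262.9], 0.58)]
lever_tip wrist [([315.4, 170.1], 0.9), ([313.9, 262.1], 0.32)]
loop_pin wrist [([313.9, 163.3], 0.82)]
keeper_seat wrist [([312.2, 263.6], 0.68), ([313.2, 284.0], 0.68)]
loop_bar scene [([375.7, 251.4], 0.63)]
lever_tip scene [([386.3, 244.3], 0.46)]
loop_pin scene [([389.4, 236.2], 0.48)]
keeper_seat scene [([373.5, 254.8], 0.65), ([171.9, 340.1], 0.57)]
loop_bar side [([373.6, 241.1], 0.42), ([314.4, 273.5], 0.35)]
lever_tip side [([379.3, 211.8], 0.7)]
loop_pin side [([384.1, 227.1], 0.61)]
keeper_seat side [([366.9, 241.6], 0.84), ([216.3, 324.2], 0.57)]
40.8167 [ 0.7038  0.1344 -0.58    0.29   -1.1034 -0.8965] [0.4743 0.0946 0.3444] [-3.1339 -0.3437 -1.6012] [ 0.4831 -0.7698 -0.545 ] 0.05678234972309239
loop_bar 0.86 284 345 201 266
lever_tip 0.65 284 345 159 266
half 0.64 262 366 230 288
[... 3978 characters left out ...]
     :+
 292 .     .===-==oo-:-=======-:::::::::::::::::::=++=+++====+====*%%*+-==:         :
 296 ..    .==--===-:::::::::::::::::::::::::::::::-::::::::::::::=+++=:::.          
 300 ..... .==-===-::::::::::::::::::::::::::::::::::::::::::::::::-===-:..          
 304 .......-====--:..::::::::::::::::::::::::::::--------==========oxo+--.          
 308    ....-====-::.....:..::::::::::::::::::::::-++=++============o%%*o=:          
 312      ..-===-:::..........::::..:.:::::::::::::-::::::::::::::::-ooo+-.          
 316       .-::::::::......................::::...::...:............:-==-:.          
 320        ::............................................................           
 324
```

Bar ends show on both sides at rows 256–264 with the nose covering the centre, so it is hooked under the nose. The lever is at about 1.6 rad. Now close the fingers and go behind the lever.

Request:
move_arm([
  [0,-6,2,4,0,0],
  [0,-8,2,4,0,0],
  [0,-10,2,4,0,0],
  [0,-12,0,4,0,0],
  [0,-12,0,4,0,0],
], claw=255, squeeze=20)

```text
t: 42.13
eef_pos: [0.475, 0.0468, 0.3508]
ee_rot: [3.141, 0.009, -1.598]
force: [-0.6, -1.0, -1.5]
width: 0.0287
```

Request:
move_arm([
  [0,-13,0,0,0,0],
  [0,-13,-4,0,0,0],
  [0,-13,-5,0,0,0],
  [0,-11,-5,0,0,0],
  [0,0,0,0,0,0],
])

```text
t: 42.55
eef_pos: [0.4745, -0.0045, 0.3355]
ee_rot: [3.138, 0.005, -1.601]
force: [-0.1, 0.4, -0.5]
width: 0.001
```

```bash
python3 g.py;python3 -c "
from look import *
look('p15',['lever_tip','loop_bar'],('side','scene'))"
```

```text
t 42.55 q [ 0.4039  0.0877 -0.5116 -0.0072 -0.9722 -0.4299] grasp [ 0.474  -0.0037  0.1762] toolz [-0.003   0.0052 -1.    ] jaw [-0.9995  0.03    0.0031] x [-0.0301 -0.9995 -0.0051] F [-0.1022  0.3924 -0.5493] w 0.0010239818673423169
lever_tip side [([383.3, 212.0], 0.66)]
loop_bar side [([373.9, 246.4], 0.58), ([378.1, 246.2], 0.32)]
lever_tip scene [([367.3, 279.9], 0.5), ([387.0, 217.0], 0.49)]
loop_bar scene [([372.4, 252.3], 0.62)]
42.55 [ 0.4039  0.0877 -0.5116 -0.0072 -0.9722 -0.4299] [ 0.4745 -0.0045  0.3355] [ 3.1385  0.0051 -1.6009] [-0.1022  0.3924 -0.5493] 0.0010239818673423169
```

Request:
move_arm([
  [-0.2,-7,0,0,0,0],
  [-0.2,-6.5,0,0,0,0],
  [-0.3,-10,-0.5,0,0,0],
  [-0.3,-9.5,-2,0,0,0],
  [0,0,0,0,0,0],
])

```text
t: 43.27
eef_pos: [0.474, -0.0375, 0.3339]
ee_rot: [3.141, 0.006, -1.6]
force: [0.7, 0.7, 1.3]
width: 0.0006
```

```bash
python3 g.py;python3 -c "
from look import *
look('p16',['lever_tip','loop_bar','loop_pin'],('side','scene','wrist'))"
```

```text
t 43.2667 q [ 0.3336  0.0905 -0.5127 -0.0069 -0.9664 -0.3593] grasp [ 0.4739 -0.0366  0.1746] toolz [-0.0008  0.0057 -1.    ] jaw [-0.9996  0.0296  0.001 ] x [-0.0296 -0.9995 -0.0057] F [0.6964 0.6718 1.3264] w 0.0005802466157212213
lever_tip side [([368.9, 241.0], 0.39)]
loop_bar side [([371.3, 244.6], 0.39)]
loop_pin side [([383.3, 229.7], 0.43), ([372.9, 272.5], 0.39)]
lever_tip scene [([388.4, 215.3], 0.7)]
loop_bar scene [([328.5, 270.5], 0.43), ([375.6, 251.7], 0.42)]
loop_pin scene [([388.6, 236.3], 0.49), ([443.5, 230.4], 0.15)]
lever_tip wrist [([320.7, 289.3], 0.87), ([318.2, 255.3], 0.21)]
loop_bar wrist []
loop_pin wrist [([317.4, 256.2], 0.7)]
43.2667 [ 0.3336  0.0905 -0.5127 -0.0069 -0.9664 -0.3593] [ 0.474  -0.0375  0.3339] [ 3.1406  0.0057 -1.6004] [0.6964 0.6718 1.3264] 0.0005802466157212213
```

```bash
cat > th.py <<'E'
from look import *
st=arm.get_state();T=cam("wrist",st)
for th in np.arange(-.1,1.8,.1): print(round(th,1),proj(*T,tf([.4735,-.005],-1.602,[.03+.06*np.cos(th)-.007*np.sin(th),0,.111+.06*np.sin(th)+.007*np.cos(th)]))[0].round(0),end=" ")
arm.grab_frame("wrist");print([(a["xy"],round(a["score"],2)) for a in arm.spot_point("lever_tip","wrist")[:2]])
for k in("loop_bar","lever_tip"):
    for a in arm.masks_of(k,"wrist")[:1]:
        ys,xs=np.nonzero(a["pixels"]);print(k,round(a["score"],2),xs.min(),xs.max(),ys.min(),ys.max())
E
python3 th.py;python3 -c "
from asc import asc
asc('pics/p16_wrist.png',240,400,190,330,2,4)"
```

```text
-0.1 [319. 156.] 0.0 [319. 158.] 0.1 [319. 161.] 0.2 [319. 166.] 0.3 [319. 173.] 0.4 [319. 181.] 0.5 [318. 190.] 0.6 [318. 201.] 0.7 [318. 213.] 0.8 [318. 226.] 0.9 [318. 241.] 1.0 [318. 256.] 1.1 [318. 271.] 1.2 [318. 287.] 1.3 [318. 302.] 1.4 [318. 317.] 1.5 [318. 330.] 1.6 [318. 343.] 1.7 [318. 354.] []
loop_bar 0.75 288 351 250 284
lever_tip 0.86 286 351 250 296
 190      ....::+%##############################################%%%%%%%%%o=====+++.  
 194      ......=%############################################%%%%%%%%%%*o========.  
 198      ......=*##########################################%%%%%%%%%%%%*+-------:   
 202      ......=*##############%%%%%%%%%%%%%%%%%*xxxxxxxx%#%%%%%%%%%%%%*=....:      
 206       ....:=*#############%+=========================ooox%%%*oooooo+:.....      
 210       ....-+*#############%+============================+oo++=======-:....      
 214       ....-=*%###########%x+========================================-:....      
 218       ....-=ox*****xooooo+==========================================-:....      
 222       ....::-=========================
[... 1548 characters left out ...]
:::::::-=-.                               
 298                                :==-    :.   .===.                               
 302                                :==-    :.    -==.                               
 306                                :==:    ..    -==.                               
 310                                :==:    :.    -==.                               
 314                                :-=:    ..    -=::                               
 318                               .::-.    .     :-::                               
 322                               .::-     .     .-::.                              
 326                               :-::           .::-.
```

Request:
move_arm([
  [-0.3,-4.5,-1.5,0,0,0],
  [-0.3,-4.5,-1.5,0,0,0],
  [-0.3,-4,-2.5,0,0,0],
  [0,-4,-2.5,0,0,0],
  [0,0,0,0,0,0],
])

```text
t: 44.48
eef_pos: [0.473, -0.0539, 0.3254]
ee_rot: [3.14, 0.005, -1.6]
force: [1.4, 0.5, 0.5]
width: 0.0006
```

```bash
python3 g.py; python3 th.py;python3 -c "
from look import *
look('p17',['loop_bar','loop_pin','half_face','mould_face'],('side','scene'))"
```

```text
t 44.4833 q [ 0.2987  0.1013 -0.5227 -0.0069 -0.947  -0.3238] grasp [ 0.4727 -0.053   0.1661] toolz [-0.0019  0.0053 -1.    ] jaw [-0.9996  0.0292  0.0021] x [-0.0292 -0.9996 -0.0052] F [1.4451 0.5424 0.4566] w 0.0006293336640556061
-0.1 [317. 196.] 0.0 [317. 199.] 0.1 [317. 203.] 0.2 [317. 209.] 0.3 [317. 217.] 0.4 [317. 226.] 0.5 [316. 237.] 0.6 [316. 249.] 0.7 [316. 262.] 0.8 [316. 277.] 0.9 [316. 292.] 1.0 [316. 308.] 1.1 [316. 324.] 1.2 [316. 340.] 1.3 [316. 355.] 1.4 [316. 370.] 1.5 [316. 383.] 1.6 [316. 395.] 1.7 [316. 406.] [([319.1, 273.0], 0.87)]
loop_bar 0.58 78 150 366 403
lever_tip 0.96 286 350 270 304
loop_bar side [([374.6, 241.9], 0.61)]
loop_pin side [([383.7, 229.9], 0.44)]
half_face side [([208.9, 313.5], 0.95), ([379.4, 243.7], 0.74)]
mould_face side [([378.3, 242.8], 0.65)]
loop_bar scene [([374.6, 250.8], 0.6)]
loop_pin scene [([392.1, 238.1], 0.55), ([394.6, 215.3], 0.33)]
half_face scene [([372.5, 255.8], 0.96), ([168.9, 333.0], 0.71)]
mould_face scene [([377.6, 253.1], 0.57)]
44.6833 [ 0.3     0.1008 -0.5224 -0.007  -0.9482 -0.3248] [ 0.4729 -0.0533  0.3257] [ 3.1392  0.0052 -1.5997] [ 1.1195 -0.325   0.2383] 0.00030185762182122536
```

Run:
```python
from look import *
from asc import asc
for P in ([-18.5,102.5],[-18.5,118],[-13,119],[-8,119],[-3,115],[0,100]):
    w=tf([.4735,-.005],-1.602,[P[0]/1e3,0,P[1]/1e3]);print(P,[proj(*cam(c),w)[0].round(1) for c in("scene","side")])
for c in ("scene","side"):
    for a in arm.masks_of("loop_bar",c)[:1]:
        ys,xs=np.nonzero(a["pixels"]);print(c,round(a["score"],2),xs.min(),xs.max(),ys.min(),ys.max(),a["pixels"].sum())
# geometry: bar needed for dist 57
for th in (1.6,1.2,.78):
    a=th-.44;print(th,"pin",30+15*np.cos(a),111+15*np.sin(a))
asc("pics/p17_scene.png",340,420,205,280,1,2)
```

```text
[-18.5, 102.5] [array([376.2, 255.2]), array([372.7, 243.6])]
[-18.5, 118] [array([376.6, 248.9]), array([373. , 238.3])]
[-13, 119] [array([377.9, 247.4]), array([374., 237.])]
[-8, 119] [array([379.1, 246.4]), array([374.8, 236.1])]
[-3, 115] [array([380.2, 247. ]), array([375.5, 236.6])]
[0, 100] [array([380.4, 252.4]), array([375.6, 241. ])]
scene 0.55 368 382 249 254 19
side 0.56 367 378 237 242 18
1.6 pin 35.9900929410941 124.7520466315765
1.2 pin 40.87254016111358 121.33382167665827
0.78 pin 44.1413199829252 116.00230638211221
 205                                           .+++++++:  =+++++=-:=+=.              
 207                                 :          =++++o-   =++++++++++:               
 209  ..  .                                     =o+++o-  .++++++++++-                
 211                                            =o+++o:  :++++++++++.                
 213             .                              :+++++:  .+++++++++:                 
 215         ..              .                  :++++=.   :+++++++=                  
 217                                        
[... 1915 characters left out ...]
====.             
 263                =oo+o=-+o+o++o+++++++++oox**o+=====================.             
 265                +o++o-:+o++++++++++++++++++=======================-.             
 267               -oo+++:-+o+++o++++++++o+++++=======================:              
 269               =oooo=.=o+++++++++o=.=o++o+========================-:             
 271               +oo+o-:+o++++++++oo-:+oo+++=-==================-----=-==-         
 273              -+o+++:-oo++++++++o+.-++o+++========================::---:         
 275              +o++o=.=o++o+++++oo-.++o+o+===================-:---::::=-. .       
 277             .+o++o-:+o++++++++++:-++++o+==================-. :-:         .
```

Request:
move_arm([
  [0,6,1,0,0,0],
  [0,6,1,0,0,0],
  [0,8,4,0,0,0],
  [0,0,0,0,0,0],
  [0,0,0,0,0,0],
])

```text
t: 45.7
eef_pos: [0.4734, -0.0321, 0.3325]
ee_rot: [3.141, 0.006, -1.598]
force: [-0.1, 2.2, 2.5]
width: 0.0002
```

```bash
python3 g.py; python3 th.py
```

```text
t 45.7 q [ 0.3456  0.09   -0.5169 -0.0072 -0.962  -0.3688] grasp [ 0.4733 -0.0312  0.1732] toolz [-0.0003  0.0062 -1.    ] jaw [-0.9996  0.0273  0.0004] x [-0.0273 -0.9996 -0.0062] F [-0.1427  2.1899  2.4744] w 0.00024233141502731293
-0.1 [317. 148.] 0.0 [317. 150.] 0.1 [317. 153.] 0.2 [317. 158.] 0.3 [317. 164.] 0.4 [317. 172.] 0.5 [317. 181.] 0.6 [317. 192.] 0.7 [317. 205.] 0.8 [317. 218.] 0.9 [316. 233.] 1.0 [316. 248.] 1.1 [316. 264.] 1.2 [316. 279.] 1.3 [316. 295.] 1.4 [316. 310.] 1.5 [316. 324.] 1.6 [316. 337.] 1.7 [316. 348.] [([315.2, 290.6], 0.84), ([318.3, 252.4], 0.43)]
lever_tip 0.76 285 351 246 299
```

The lever sprang back with the finger (0.78→1.27 rad), so the loop is hooked and under tension. Push it over and down.

Request:
move_arm([
  [-0.2,-8,-1,0,0,0],
  [-0.2,-7,-2,0,0,0],
  [-0.2,-8.5,-4.5,0,0,0],
  [-0.2,-7,-6,0,0,0],
  [-0.2,-6,-8,0,0,0],
])

```text
t: 46.32
eef_pos: [0.4721, -0.0708, 0.31]
ee_rot: [3.14, 0.005, -1.6]
force: [-0.0, 0.4, -0.7]
width: 0.0006
```

Request:
move_arm([
  [0,-4,-8,0,0,0],
  [0,-2,-8,0,0,0],
  [0,0,-4,0,0,0],
  [0,0,0,0,0,0],
  [0,0,0,0,0,0],
])

```text
t: 46.73
eef_pos: [0.4721, -0.0761, 0.2944]
ee_rot: [3.141, 0.004, -1.597]
force: [-21.2, 4.7, 51.7]
width: 0.0002
```

```bash
python3 g.py; python3 th.py
```

```text
t 46.7333 q [ 0.2512  0.1415 -0.5605 -0.0049 -0.8681 -0.2748] grasp [ 0.472  -0.0755  0.1351] toolz [-0.0003  0.0037 -1.    ] jaw [-0.9996  0.0267  0.0004] x [-0.0267 -0.9996 -0.0037] F [-21.1761   4.7397  51.7406] w 0.00023249969323943406
-0.1 [317. 260.] 0.0 [317. 266.] 0.1 [317. 274.] 0.2 [317. 283.] 0.3 [316. 294.] 0.4 [316. 307.] 0.5 [316. 322.] 0.6 [316. 338.] 0.7 [316. 356.] 0.8 [316. 374.] 0.9 [316. 394.] 1.0 [316. 414.] 1.1 [315. 433.] 1.2 [315. 452.] 1.3 [315. 470.] 1.4 [315. 486.] 1.5 [315. 500.] 1.6 [315. 512.] 1.7 [315. 522.] [([320.8, 266.1], 0.79)]
lever_tip 0.93 297 343 259 285
```

Request:
move_arm([
  [0,0,5,0,0,0],
  [0,0,8,0,0,0],
  [0,2,15,0,0,0],
  [0,5,20,0,0,0],
  [0,10,20,0,0,0],
])

```text
t: 47.35
eef_pos: [0.4719, -0.059, 0.3583]
ee_rot: [3.138, 0.005, -1.6]
force: [-0.5, -0.5, -0.3]
width: 0.0007
```

Request:
move_arm([
  [0,10,15,0,0,0],
  [0,15,10,0,0,0],
  [0,15,0,0,0,0],
  [0,0,0,0,0,0],
  [0,0,0,0,0,0],
])

```text
t: 47.77
eef_pos: [0.4721, -0.0183, 0.383]
ee_rot: [3.139, 0.005, -1.598]
force: [0.1, 0.3, 0.1]
width: 0.0003
```

```bash
python3 g.py; python3 th.py
python3 - <<'E'
from look import *
from asc import asc
look('f18',['loop_bar','loop_pin','half_face','mould_face','lever_tip','keeper_seat'],('wrist','scene','side'))
T=cam("wrist")
for k,P in (("seat",[-.0185,0,.1025]),("face",[0,0,.094]),("closed tip",[.09,0,.118]),("closed pin",[.0436,0,.1047])): print(k,proj(*T,tf([.4735,-.005],-1.602,P))[0].round(1))
asc("pics/f18_wrist.png",220,420,90,300,2,4)
E
```

```text
t 47.7667 q [ 0.3767  0.0376 -0.4469 -0.0065 -1.0861 -0.4009] grasp [ 0.4718 -0.0174  0.2237] toolz [-0.002   0.0054 -1.    ] jaw [-0.9996  0.0273  0.0021] x [-0.0273 -0.9996 -0.0053] F [0.1494 0.2809 0.1017] w 0.00026595203118483045
-0.1 [314. 119.] 0.0 [314. 120.] 0.1 [314. 122.] 0.2 [314. 125.] 0.3 [314. 129.] 0.4 [314. 135.] 0.5 [313. 141.] 0.6 [313. 149.] 0.7 [313. 158.] 0.8 [313. 168.] 0.9 [313. 179.] 1.0 [313. 191.] 1.1 [313. 202.] 1.2 [313. 215.] 1.3 [313. 227.] 1.4 [313. 239.] 1.5 [313. 250.] 1.6 [313. 261.] 1.7 [313. 271.] [([315.6, 120.7], 0.79)]
loop_bar 0.9 287 339 227 285
lever_tip 0.83 286 340 116 285
loop_bar wrist [([312.5, 287.9], 0.74), ([311.7, 256.5], 0.69)]
loop_pin wrist []
half_face wrist [([307.4, 254.3], 0.66)]
mould_face wrist [([313.9, 255.3], 0.91)]
lever_tip wrist [([319.2, 124.3], 0.77), ([313.1, 286.1], 0.57)]
keeper_seat wrist [([163.6, 212.3], 0.65)]
loop_bar scene [([376.6, 253.1], 0.59), ([389.7, 242.4], 0.46)]
loop_pin scene [([390.2, 242.0], 0.43)]
half_face scene [([378.4, 252.2], 0.66), ([167.4, 330.3], 0.59)]
mould_face scene [([378.3, 254.4],
[... 5516 characters left out ...]
 270                    -===============-------------:---------==========---:...                .*#######
 274                    -=-+x+==========-----------------------==========---:...                .*#######
 278                    --=x*+========------::----------::-------========o+=::::                .*#######
 282                    :-+xx+========---------==-:   ..  .:===---=======+xx+:::                =%#######
 286                                          :===.   .    :===:                                .::::::::
 290                                          :===    .    .===.                                         
 294                                          :==-    ..   .===.
```

```bash
python3 -c "
from station import arm
print(arm.job_done())"
```

```text
the job is handed in; nothing more can be done
None
```

The mould is closed and latched, and I handed the job in at about 48 s of the 67 s allowed. I stood the loose half up, set it between the rails against the fixed half, and hooked the loop under the keeper's nose. Then I swung the lever over and pressed it down.

**Last checks**
- **Lever:** after letting go it stayed flat. Its tip was at wrist row 120.7, against 120 expected for fully closed.
- **Halves:** the two parting-face points coincide in the wrist view, within about 1 px of the expected row.
- **Loop:** its arms reach the keeper seat. Before closing, the lever sprang back with the finger from about 0.78 to 1.27 rad, so the loop was hooked and under tension.
- **Robot:** clear of everything, with about 0 N at the wrist.
- **Beaker, gel jar and dropper bottle:** I did not go near them, but I did not measure their positions again at the end.

**What went less well**
- The first try at seating the bar looked wrong, because it lifted almost freely. I backed it off and seated it again.
- While pushing the lever, the wrist force read lower than I expected for a hooked loop. The spring-back test settled that.
- The final press peaked at about 52 N, through the fingertips rather than the gripper's body.
- Fingertip contact with the bar was shallow: the gripper read 34 mm on the 38 mm bar.
- I had used all 12 viewed pictures, so I judged the hooking and the final state from pixel printouts and the networks' positions.

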